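Sweep the used tubes into the gutter and put the scraper and marker in the beaker

ROBOT

A 6-joint arm with a two-finger parallel gripper is mounted at the origin on the work surface; the furniture and walls round the work are solid. World frame = base frame: x ahead of the robot, y to its left, z up, the work surface at z = 0. Lengths are in m, angles in rad, forces in N, time in s.
With the tool pointing down it reaches from about 0.35 to 0.775 m from the base axis. Payload 5.5 kg.
Tool frame: the origin (TCP) lies between the finger pads; the fingertips stand 8 mm ahead of it and the grasp point (between the pads) lies 11 mm behind it; z points along the fingers, y is the line along which they close (so a half turn about z gives the same grasp; the last joint's range is limited). The gripper opens to 85 mm and grips with 20 to 120 N. Pads are 22 mm wide; open, the fingers measure 114 mm over their backs; the gripper's body (76 mm by 85 mm) begins 54 mm behind the grasp point. The pads swing forward as they close: fully open they stand 13 mm farther back than shut.
Start: joints at [1.191, 0.313, 0.046, 1.304, 0, 1.431], TCP at [0.137, 0.559, 0.239] pointing down, gripper open.
Joint ranges: [-2.76, 2.76], [-0.86, 1.69], [-1.03, 1.26], [-2.2, 2.34], [-1.47, 1.5], [-3.14, 3.14]. Speed limits (rad/s): [2.57, 2.57, 3.14, 3.14, 3.14, 3.14].

INTERFACE

Orientations are given as a unit quaternion [w, x, y, z].
In Python, from workcell import env gives the robot as it stands.
- The arm moves only by the tool move_arm, never from a script. Its argument "moves" is one flat list of numbers, 5 for each row, row after row: the shift along the world's x, y, z in m, then the turn about the world's z in rad, then the finger opening in m, from 0 to 0.0854. A call has 1 to 12 rows; each row is the pose to reach, as a shift and turn from the pose commanded when the call began; what a row does not reach only later rows make up. A row lasts 1/12 s, in which the tool goes at most 41.7 mm and 7.16 degrees, less where a joint would pass 70% of its speed; a pose out of reach is approached as far as the arm can. A call with a gripper value outside its range is refused whole. The fingers move at their own pace and stop on an object; "newtons" is the grip in N (left out, the last holds). Time passes only in rows, so rows that repeat a pose let the fingers close. It gives the time, the measured TCP pose, the force, the opening and the grip force at its end, in the units of the state.
- env.get_state(): the state, without advancing time (a new reading comes with each control period).
- env.read_camera(name): name is "scene" or "top" or "wrist"; returns a dict with "pixels" (400x640x3 uint8, red, green, blue), "camera_matrix" (3x3 intrinsics, pixels), "rvec" (rotation vector, rad) and "tvec" (3), from world to camera coordinates, as OpenCV has them. Camera axes: x right, y down, z forward; pixel columns grow to the right and rows downward; lengths in m; the calibration is good to about 2 mm. The wrist camera is an equidistant fisheye: a pixel r from the principal point sees the ray r / f radians off the axis. A picture is of the moment at which its call begins. There is no depth.
- env.hand_in(): hands the job in; it is judged then, once.
The state is a dict: "clock": time; "joint_pos": joint angles; "qvel": joint speeds; "tau": joint torques, N m; "tcp_pos": TCP position; "orientation": TCP orientation; "wrist_force": force on the tool from outside, world axes, zero at the start; "ft_torque": the same for the moment, N m; "finger_gap": finger opening in m; "grip_force": force on a finger pad.
Only numpy, scipy, OpenCV 4.12 (cv2) and the standard library are available. Lean on these libraries where they do the work, as an engineer would, in place of code of your own. Each camera call takes 0.05 s, during which the arm holds its last target. There are 200 camera calls.

TASK

Clear the work away: using the scraper bar, sweep all three used microtubes off the raised grey board into the gutter along its side. Then stand the scraper and the marker pen upright in the empty steel beaker, either end down, without knocking the beaker over, and leave the timer, the bottle and the roll of tape where they are.

Things in the scene. Friction and masses are not known exactly. Their poses are not given: they have to be found in the camera images.
- board: fixed grey board on the worktop; flat top 150 (x) x 160 (y) mm, 34 mm high, origin on the worktop under the middle of this flat top. Along its -y side runs an open gutter: floor 4 mm high, inside from y = -80 to -146 mm and x = -75 to 75 mm, outer wall 6 mm thick and 45 mm high, end walls 34 mm high, level with the flat top; the other three sides of the top have no lip
- scraper: straight scraper bar standing on its long rubber edge: 165 mm long along its x axis, 42 mm high (z), rubber foot strip 20 mm thick and 10 mm high, above it an aluminium back 14 mm thick (y) to grip; 0.11 kg. Origin at the centre of its underside. The same at both ends
- scraper_mid (a point): middle of the scraper, 21 mm above its origin
- marker: felt marker pen lying on the worktop, white barrel and dark cap, 137 mm long along its y axis, 11 mm wide (x), 12 mm high; origin at the centre of its underside
- marker_mid (a point): middle of the marker, on its long axis
- beaker: empty round steel beaker standing on the worktop, loose, 0.35 kg: 90 mm high, outer diameter 88 mm at the rim, 70 mm at the foot, wall 4 mm (inside 80 mm wide at the rim, about 62 mm at the floor), inner floor 5 mm up; origin at the centre of its underside, z up its axis
- tube_1: used microtube lying on the board, pale conical tube 41 mm long along its y axis, 16 mm wide, 13 mm high; origin at the centre of its underside as it first lies
- tube_2: used microtube lying on the board, pale conical tube 41 mm long along its y axis, 16 mm wide, 13 mm high; origin at the centre of its underside as it first lies
- tube_3: used microtube lying on the board, pale conical tube 41 mm long along its y axis, 16 mm wide, 13 mm high; origin at the centre of its underside as it first lies
- timer: bystander: white timer, 62 x 62 x 19 mm, lying on the worktop; origin at the centre of its underside
- bottle: bystander: small reagent bottle with black cap, 50 mm in diameter, 117 mm high; origin at the centre of its underside
- tape: bystander: roll of tape lying flat, diameter 84 mm, 19 mm high; origin at the centre of its underside

How it is judged:
On the way, in this order (a step that is already met when the one before it is completed fails the run):
1. the scraper, lifted onto the board, pushes a tube (height (world z) of scraper above 0.03 m and (contact force between scraper and tube_1 above 0.01 N or contact force between scraper and tube_2 above 0.01 N or contact force between scraper and tube_3 above 0.01 N)).
2. all three tubes lie in the gutter, the marker not yet in the beaker (y of tube_1 in the frame of board between -0.146 and -0.082 m and z of each of tube_1, tube_2, tube_3 in the frame of board below 0.034 m and x of tube_1 in the frame of board between -0.076 and 0.076 m and y of tube_2 in the frame of board between -0.146 and -0.082 m and x of tube_2 in the frame of board between -0.076 and 0.076 m and y of tube_3 in the frame of board between -0.146 and -0.082 m and x of tube_3 in the frame of board between -0.076 and 0.076 m and horizontal distance between marker_mid and beaker above 0.06 m), for 0.2 s.
3. scraper and marker both stand in the beaker (angle between the x axis of scraper and the z axis of beaker, either way round below 0.75 rad and horizontal distance between each of scraper_mid, marker_mid and beaker below 0.038 m and z of scraper_mid in the frame of beaker between 0.055 and 0.105 m and angle between the y axis of marker and the z axis of beaker, either way round below 0.75 rad and z of marker_mid in the frame of beaker between 0.045 and 0.09 m and angle between beaker's own z axis and vertical below 0.1 rad and height (world z) of beaker below 0.01 m), for 0.2 s.
At the end, for the whole second after the job is handed in: All three tubes lie in the gutter, below the board's top. Scraper and marker stand in the upright beaker (within 0.1 rad), lower ends down at its floor, middles within 38 mm of its axis, leaning at most 0.75 rad; beaker and tubes at rest (all of step 3 and y of tube_1 in the frame of board between -0.146 and -0.082 m and z of each of tube_1, tube_2, tube_3 in the frame of board below 0.034 m and x of tube_1 in the frame of board between -0.076 and 0.076 m and y of tube_2 in the frame of board between -0.146 and -0.082 m and x of tube_2 in the frame of board between -0.076 and 0.076 m and y of tube_3 in the frame of board between -0.146 and -0.082 m and x of tube_3 in the frame of board between -0.076 and 0.076 m and linear speed of each of beaker, tube_1, tube_2, tube_3 below 0.03 m/s); the robot touches nothing.
It fails at once if the beaker is tipped by more than 0.4 rad (angle between beaker's own z axis and vertical above 0.4 rad).
It fails at once if the timer, the bottle or the tape is moved by more than 30 mm (distance of any of timer, bottle, tape from where it was at the start of the episode above 0.03 m).
It also fails if it takes over 61 s, if anything falls off the work surface, if the arm or the gripper's body presses on something with over 40 N, if the wrist force passes 120 N, or if a joint passes its speed limit or range.

## Working session

There is one attempt and no reset: what is moved stays moved. The work goes in short steps, Python scripts to look and compute and a tool call to move; the robot and the scene stay as the last step left them, time stands still between calls to the robot, and variables do not carry over. Pictures are saved under pics/ and viewed, at most 10 in all, crops included, and the job is handed in when it is done.

Besides the shell and the picture viewer there is one more tool, called after ">>>" by a JSON object that holds its "name" and its "arguments". move_arm: Moves the arm, as the interface text tells. Its arguments: {"type":"object","properties":{"moves":{"type":"array"},"newtons":{"type":"number"}},"required":["moves"]}

```bash
mkdir -p pics; ls; cat > h.py <<'E'
import numpy as np, cv2
from workcell import env
def grab(n,fn=None):
    c=env.read_camera(n); c={k:np.array(v) for k,v in c.items()}
    if fn: cv2.imwrite('pics/'+fn,c['pixels'][:,:,::-1]); np.savez('pics/'+fn[:-4]+'.npz',**c)
    return c
def load(fn): return dict(np.load('pics/'+fn+'.npz'))
def ray(c,u,v,fish=False):
    K=c['camera_matrix']; R=cv2.Rodrigues(c['rvec'].astype(float))[0]
    x=(u-K[0,2])/K[0,0]; y=(v-K[1,2])/K[1,1]
    if fish:
        r=np.hypot(x,y); s=np.sin(r)/max(r,1e-9); d=np.array([x*s,y*s,np.cos(r)])
    else: d=np.array([x,y,1.])
    return -R.T@c['tvec'].ravel(), R.T@d
def onz(c,u,v,z,fish=False):
    o,d=ray(c,u,v,fish); return o+d*(z-o[2])/d[2]
def proj(c,P):
    return cv2.projectPoints(np.array(P,float).reshape(-1,3),c['rvec'].astype(float),c['tvec'].astype(float),c['camera_matrix'],None)[0].reshape(-1,2)
def tri(c1,p1,c2,p2,f1=False,f2=False):
    o1,d1=ray(c1,*p1,f1);o2,d2=ray(c2,*p2,f2)
    d1/=np.linalg.norm(d1);d2/=np.linalg.norm(d2)
    s=np.linalg.lstsq(np.c_[d1,-d2],o2-o1,rcond=None)[0]
    a=o1+d1*s[0];b=o2+d2*s[1]; return (a+b)/2,np.linalg.norm(a-b)
E
python3 - <<'E'
from h import *
a=grab('scene','s0.png');b=grab('top','t0.png')
for c in(a,b): print(c['camera_matrix'],-cv2.Rodrigues(c['rvec'])[0].T@c['tvec'].ravel())
print(env.get_state())
E
```

```text
pics
[[431.28796465   0.         313.26554108]
 [  0.         431.28796465 202.24232939]
 [  0.           0.           1.        ]] [-0.10153564 -0.31600109  0.40726347]
[[368.97344325   0.         325.2871078 ]
 [  0.         368.97344325 196.40064171]
 [  0.           0.           1.        ]] [0.53283315 0.1412729  1.00248078]
{'clock': 0.1, 'joint_pos': array([ 1.19138714e+00,  3.13939080e-01,  4.51019713e-02,  1.30361059e+00,
       -3.03848777e-05,  1.43121324e+00]), 'qvel': array([ 0.00246385, -0.00131536,  0.00015453, -0.00023005,  0.00173261,
       -0.00120042]), 'tau': array([ 3.10096082e-03, -4.81724811e+01,  2.99244905e+01,  1.27894440e-02,
       -8.94520008e-05,  2.13837801e-07]), 'tcp_pos': array([0.13642472, 0.55812521, 0.23849403]), 'orientation': array([-1.97181563e-04,  1.19625832e-01,  9.92818704e-01, -8.01938336e-04]), 'wrist_force': array([-0.28552237, -0.34738765,  0.14057689]), 'ft_torque': array([-0.00067161, -0.01724471, -0.00963846]), 'grip_force': 0.0, 'finger_gap': 0.08566447678032346}
```

View pics/s0.png

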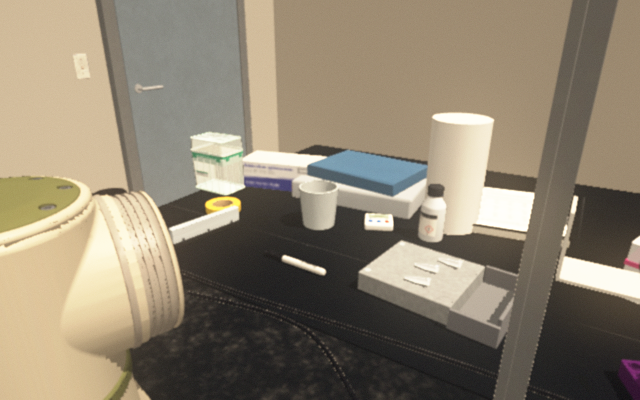

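View pics/t0.png

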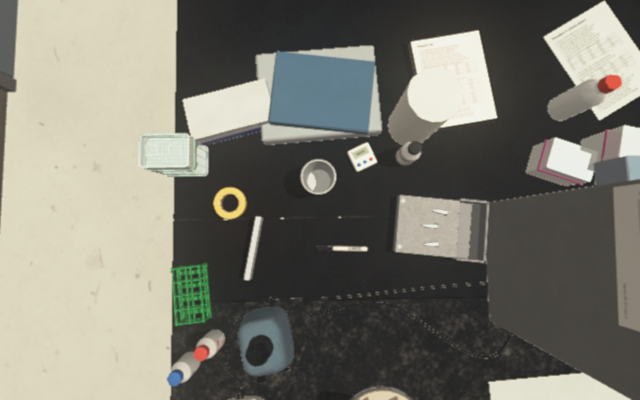

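The scene view shows the scraper at (205,225), marker (295,264), beaker (318,205), and board with three tubes at (430,270). The top view shows the same: scraper (253,248), marker (343,248), beaker (318,177), board (428,226), gutter at (473,230), and a tall dark box at (570,280).

```bash
python3 - <<'E'
from h import *
a=load('s0');b=load('t0')
P=[[0,0,0],[.1365,.558,.238],[.5,0,0],[.5,.3,0]]
print(proj(a,P).round(),proj(b,P).round())
for n,u,v,z in[('scr ends',259,217,.042),('',248,279,.042),('mark',319,248,.006),('',368,249,.006),('beaker rim',318,177,.09),('board',397,196,.034),('',458,200,.034),('',394,257,.034),('',456,260,.034),('gut',487,201,.045),('',486,263,.045),('tube',440,212,.04),('',431,227,.04),('',431,243,.04),('timer',361,156,.019),('bott',408,150,.117),('tape',230,203,.019)]: print(n,onz(b,u,v,z).round(3))
cv2.imwrite('pics/z.png',cv2.resize(b['pixels'][130:290,205:505,::-1],None,fx=2.66,fy=2.66,interpolation=cv2.INTER_CUBIC))
E
```

```text
[[ 79. 518.]
 [-72. 146.]
 [344. 272.]
 [222. 234.]] [[382. 433.]
 [116. 433.]
 [376. 239.]
 [265. 241.]]
scr ends [0.563 0.309 0.042]
 [0.405 0.337 0.042]
mark [0.478 0.155 0.006]
 [0.473 0.023 0.006]
beaker rim [0.658 0.153 0.09 ]
board [ 0.612 -0.054  0.034]
 [ 0.598 -0.214  0.034]
 [ 0.453 -0.04   0.034]
 [ 0.442 -0.201  0.034]
gut [ 0.594 -0.286  0.045]
 [ 0.434 -0.274  0.045]
tube [ 0.567 -0.163  0.04 ]
 [ 0.529 -0.138  0.04 ]
 [ 0.487 -0.136  0.04 ]
timer [0.723 0.037 0.019]
bott [ 0.717 -0.068  0.117]
tape [0.602 0.39  0.019]
```

View pics/z.png

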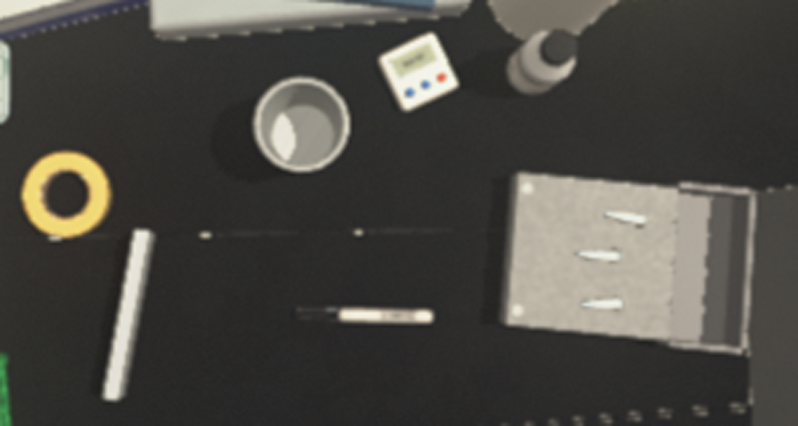

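The zoomed top view confirms it: scraper near-end (113,395) and far-end (143,232), marker from (297,313) to (432,316), and the beaker rim centred at (302,124). I'll move over the scraper's near end and measure with the wrist camera from two heights.

>>> {"name": "move_arm", "arguments": {"moves": [0.145,-0.115,0,0.03,0.04,0.29,-0.22,0,0.06,0.04,0.29,-0.22,0,0.06,0.04,0.29,-0.22,0,0.06,0.04,0.29,-0.22,0,0.06,0.04,0.29,-0.22,0,0.06,0.04,0.29,-0.22,0,0.06,0.04,0.29,-0.22,0,0.06,0.04,0.29,-0.22,0,0.06,0.04,0.29,-0.22,0,0.06,0.04,0.29,-0.22,0,0.06,0.04,0.29,-0.22,0,0.06,0.04]}}

```text
clock: 1.1
tcp_pos: [0.4261, 0.3385, 0.2389]
orientation: [-0.001, 0.09, 0.996, -0.0]
wrist_force: [-0.2, -0.1, -1.0]
finger_gap: 0.0399
grip_force: 0.0
```

```bash
python3 - <<'E'
from h import *
c=grab('wrist','w1.png'); print(c['camera_matrix'],-cv2.Rodrigues(c['rvec'])[0].T@c['tvec'].ravel()); print(cv2.Rodrigues(c['rvec'])[0].round(2),env.get_state()['tcp_pos'])
E
```

```text
[[309.70691629   0.         324.85844441]
 [  0.         309.70691629 199.93428791]
 [  0.           0.           1.        ]] [0.35506254 0.35027595 0.37255613]
[[ 0.18  0.98  0.  ]
 [ 0.94 -0.17  0.28]
 [ 0.28 -0.05 -0.96]] [0.42562697 0.33893047 0.23903137]
```

View pics/w1.png

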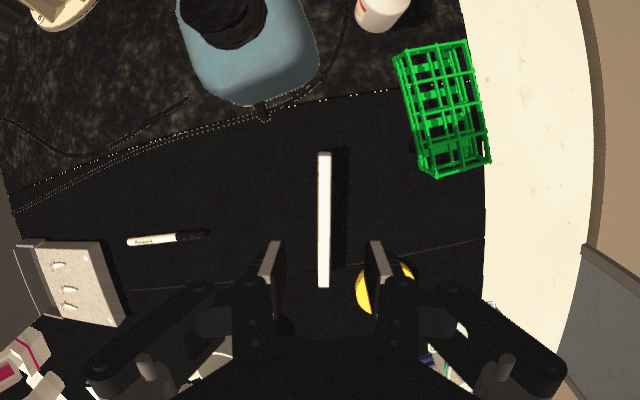

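>>> {"name": "move_arm", "arguments": {"moves": [0,0,-0.04,0,0.04,0,0,-0.08,0,0.04,0,0,-0.1,0,0.04,0,0,-0.1,0,0.04,0,0,-0.1,0,0.04]}}

```text
clock: 1.57
tcp_pos: [0.4247, 0.3391, 0.1388]
orientation: [-0.001, 0.089, 0.996, -0.001]
wrist_force: [0.2, 0.5, 1.4]
finger_gap: 0.0399
grip_force: 0.0
```

```bash
python3 - <<'E'
from h import *
c=grab('wrist','w2.png'); print(env.get_state()['tcp_pos'])
E
```

```text
[0.42604345 0.33965133 0.14031421]
```

View pics/w2.png

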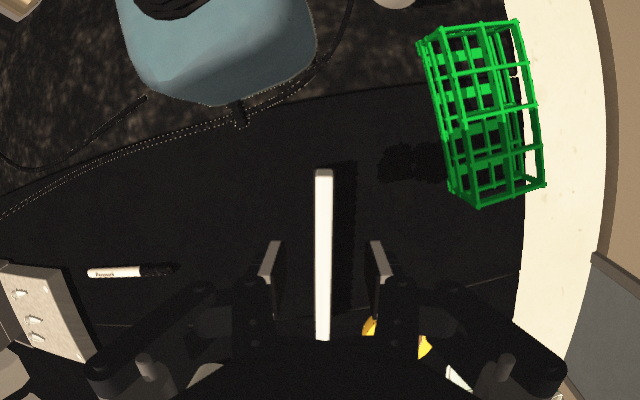

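Both wrist views show the scraper's white top: in w1 it runs from (324,155) to (324,287), in w2 from (324,175) to (322,340), centred between the pads. The marker is at (165,239) in w1 and (130,271) in w2.

```bash
cat > m.py <<'E'
from h import *
from itertools import combinations
V={k:load(k) for k in('s0','t0','w1','w2')}
def bright(k,roi,th,minarea=20):
    c=V[k]; x0,y0,x1,y1=roi; im=c['pixels'][y0:y1,x0:x1].min(2); m=(im>th).astype('uint8')
    n,l,s,ce=cv2.connectedComponentsWithStats(m); i=1+np.argmax(s[1:,4])
    p=np.argwhere(l==i)[:,::-1]+[x0,y0]; mu=p.mean(0); w=np.linalg.svd(p-mu,full_matrices=False)[2][0]
    t=(p-mu)@w; e=[mu+w*t.min(),mu+w*t.max()]
    return sorted([tuple(q.round(1)) for q in e],key=lambda q:q[1] if abs(w[1])>abs(w[0]) else q[0]),len(p)
if __name__=='__main__':
    S={k:bright(k,r,th)[0] for k,r,th in[('t0',(235,205,270,290),150),('w1',(300,140,340,300),225),('w2',(300,160,340,350),225)]}
    print(S)
    # order near end: top image has near at large v; wrist near at small v
    E={'near':{'t0':S['t0'][1],'w1':S['w1'][0],'w2':S['w2'][0]},'far':{'t0':S['t0'][0],'w1':S['w1'][1],'w2':S['w2'][1]}}
    for n in E:
        for a,b in(('t0','w1'),('t0','w2'),('w1','w2')):
            P,e=tri(V[a],E[n][a],V[b],E[n][b],a[0]=='w',b[0]=='w'); print(n,a,b,P.round(4),round(e,4))
        for k in E[n]: print('  at z.042',k,onz(V[k],*E[n][k],.042,k[0]=='w').round(4))
    M={k:bright(k,r,th) for k,r,th in[('t0',(325,240,375,257),120),('s0',(278,252,330,278),150),('w1',(120,228,185,250),150)]}
    print(M)
E
python3 m.py
```

```text
{'t0': [(np.float64(258.2), np.float64(216.7)), (np.float64(246.3), np.float64(279.2))], 'w1': [(np.float64(324.0), np.float64(157.0)), (np.float64(323.1), np.float64(286.0))], 'w2': [(np.float64(323.0), np.float64(177.9)), (np.float64(321.8), np.float64(339.0))]}
near t0 w1 [0.4038 0.3411 0.0422] 0.0014
near t0 w2 [0.4036 0.3411 0.0414] 0.0019
near w1 w2 [0.4042 0.3403 0.0363] 0.0003
  at z.042 t0 [0.4042 0.3417 0.042 ]
  at z.042 w1 [0.4034 0.3406 0.042 ]
  at z.042 w2 [0.4029 0.3403 0.042 ]
far t0 w1 [0.5634 0.3108 0.0381] 0.0014
far t0 w2 [0.5635 0.3109 0.0366] 0.0018
far w1 w2 [0.5662 0.3095 0.0331] 0.0002
  at z.042 t0 [0.5636 0.3108 0.042 ]
  at z.042 w1 [0.5606 0.3107 0.042 ]
  at z.042 w2 [0.5582 0.311  0.042 ]
{'t0': ([(np.float64(333.0), np.float64(247.9)), (np.float64(367.0), np.float64(248.7))], 152), 's0': ([(np.float64(282.2), np.float64(256.5)), (np.float64(325.0), np.float64(271.9))], 236), 'w1': ([(np.float64(126.9), np.float64(242.1)), (np.float64(175.7), np.float64(237.1))], 322)}
```

```bash
python3 - <<'E'
from m import *
print(tri(V['w1'],(263,119),V['w2'],(241,126),True,True), tri(V['w1'],(320,70),V['w2'],(317,55),True,True))
a,b=V['s0'],V['t0']
M={k:bright(k,r,th)[0] for k,r,th in[('t0',(325,240,375,257),120),('s0',(278,252,330,278),150),('w1',(120,228,185,250),150),('w2',(80,255,150,290),150)]}
for i,n in((0,'L'),(1,'R')):
    for k in M:
        j=i if k[0]!='w' else 1-i
        print(n,k,onz(V[k],*M[k][j],.008,k[0]=='w').round(4))
# board mask corners top
im=b['pixels'].astype(int); m=((im.min(2)>90)).astype('uint8'); m[:,:385]=0;m[:,500:]=0;m[:188]=0;m[270:]=0
m=cv2.morphologyEx(m,cv2.MORPH_CLOSE,np.ones((5,5)))
n,l,s,_=cv2.connectedComponentsWithStats(m);i=1+np.argmax(s[1:,4]);print(s[i])
# left, top and bottom edges: line fits
q=np.argwhere(l==i)
L=np.array([(min(q[q[:,0]==r][:,1]),r) for r in range(200,252)],float)
T=np.array([(c,min(q[q[:,1]==c][:,0])) for c in range(402,455)],float)
B=np.array([(c,max(q[q[:,1]==c][:,0])) for c in range(402,450)],float)
for nm,Q,o in(('L',L,(-.5,0)),('T',T,(0,-.5)),('B',B,(0,.5))):
    vx,vy,x,y=cv2.fitLine(Q.astype('float32'),cv2.DIST_HUBER,0,.1,.1).ravel()
    w=np.array([onz(b,x+o[0]+t*vx,y+o[1]+t*vy,.034) for t in(-25,25)]); d=w[1]-w[0]
    print(nm,w.round(4)[:,:2],np.arctan2(d[1],d[0]).round(4))
# tubes
t=((im.min(2)>195)).astype('uint8'); t[:,:415]=0;t[:,455:]=0;t[:205]=0;t[250:]=0
n,l,s,ce=cv2.connectedComponentsWithStats(t)
for i in range(1,n):
    if s[i,4]>8: print(s[i],onz(b,*ce[i],.04).round(4), [onz(b,s[i,0]+f*s[i,2],ce[i][1],.04).round(3)[1] for f in(0,1)])
# post/wall: right edge of gutter
print(onz(b,490,205,0).round(3),onz(b,490,300,0).round(3))
# beaker
g=cv2.Canny(b['pixels'],60,150)[155:200,295:343]; p=np.argwhere(g)[:,::-1]+[295,155]
h=cv2.convexHull(p.astype(np.int32)); e=cv2.fitEllipse(h); print(e,onz(b,*e[0],.09).round(4), e[1][0]/369*.912)
E
```

```text
(array([0.35076802, 0.27787095, 0.01132599]), np.float64(0.0017451057074244344)) (array([0.31023159, 0.35285171, 0.03862521]), np.float64(0.0008044566848266393))
L t0 [0.4777 0.1172 0.008 ]
L s0 [0.4756 0.1203 0.008 ]
L w1 [0.4767 0.1171 0.008 ]
L w2 [0.4764 0.1155 0.008 ]
R t0 [0.4739 0.0264 0.008 ]
R s0 [0.4704 0.0227 0.008 ]
R w1 [0.4726 0.0254 0.008 ]
R w2 [0.4725 0.0239 0.008 ]
[ 395  195   95   69 4709]
L [[ 0.4753 -0.042 ]
 [ 0.6054 -0.0567]] -0.1124
T [[ 0.6159 -0.0699]
 [ 0.6008 -0.2008]] -1.6859
B [[ 0.4645 -0.0579]
 [ 0.4498 -0.1871]] -1.6847
[433 210  15   4  33] [ 0.5695 -0.1657  0.04  ] [np.float64(-0.145), np.float64(-0.184)]
[423 225  15   3  30] [ 0.5321 -0.1382  0.04  ] [np.float64(-0.117), np.float64(-0.157)]
[424 243  15   3  34] [ 0.4851 -0.1382  0.04  ] [np.float64(-0.118), np.float64(-0.157)]
[ 0.585 -0.313  0.   ] [ 0.332 -0.299  0.   ]
((318.0047302246094, 176.29531860351562), (36.68785095214844, 37.05083084106445), 75.30864715576172) [0.66  0.153 0.09 ] 0.09067566414189533
```

>>> {"name": "move_arm", "arguments": {"moves": [-0.008,-0.001,-0.03,-0.008,0.04,-0.008,-0.001,-0.06,-0.008,0.04,-0.008,-0.001,-0.09,-0.008,0.04,-0.008,-0.001,-0.117,-0.008,0.04,-0.008,-0.001,-0.117,-0.008,0.04,-0.008,-0.001,-0.117,-0.008,0.005,-0.008,-0.001,-0.117,-0.008,0.005,-0.008,-0.001,-0.117,-0.008,0.005,-0.008,-0.001,-0.117,-0.008,0.005,-0.008,-0.001,-0.117,-0.008,0.005,-0.008,-0.001,-0.117,-0.008,0.005], "newtons": 100}}

```text
clock: 2.53
tcp_pos: [0.4206, 0.339, 0.0253]
orientation: [0.002, 0.094, 0.996, 0.002]
wrist_force: [-0.8, 0.8, 7.6]
finger_gap: 0.0124
grip_force: 98.5
```

```bash
python3 - <<'E'
from m import *
print(proj(V['s0'],[[.332,-.299,z] for z in(0,.1,.3)]+[[.585,-.313,z] for z in(0,.1,.3)]).round())
c=V['s0']
# azimuths of post edges
for u,v in((510,400),(552,100),(530,250),(600,50),(540,400)):
    o,d=ray(c,u,v); print(u,v,np.degrees(np.arctan2(d[1],d[0])).round(1))
print(env.get_state()['tcp_pos'])
E
```

```text
[[502. 407.]
 [517. 337.]
 [555. 157.]
 [542. 302.]
 [554. 247.]
 [585. 114.]]
510 400 1.4
552 100 3.7
530 250 2.9
600 50 0.2
540 400 -2.3
[0.42059357 0.33904935 0.02534899]
```

>>> {"name": "move_arm", "arguments": {"moves": [0,0,0.035,0,0.005,0,0,0.07,0,0.005,0,0,0.105,0,0.005,0,0,0.13,0,0.005,0.005,-0.035,0.13,0.01,0.005,0.01,-0.07,0.13,0.02,0.005,0.014,-0.105,0.13,0.03,0.005,0.018,-0.14,0.13,0.04,0.005,0.022,-0.175,0.13,0.05,0.005,0.026,-0.21,0.13,0.06,0.005,0.03,-0.245,0.13,0.07,0.005,0.034,-0.28,0.13,0.075,0.005]}}

```text
clock: 3.53
tcp_pos: [0.4531, 0.0559, 0.154]
orientation: [0.002, 0.056, 0.998, 0.0]
wrist_force: [1.1, -0.1, -2.2]
finger_gap: 0.0119
grip_force: 98.0
```

>>> {"name": "move_arm", "arguments": {"moves": [0.005,-0.035,0,0,0.005,0.01,-0.07,0,0,0.005,0.014,-0.105,0,0,0.005,0.016,-0.135,0,0,0.005,0.016,-0.135,0,0,0.005,0.016,-0.135,0,0,0.005,0.016,-0.135,0,0,0.005]}}

```text
clock: 4.12
tcp_pos: [0.4686, -0.0773, 0.1531]
orientation: [0.0, 0.057, 0.998, 0.0]
wrist_force: [-0.0, -0.6, -1.2]
finger_gap: 0.012
grip_force: 98.2
```

```bash
python3 - <<'E'
from h import *
c=grab('scene','s1.png');t=grab('top','t1.png');print(env.get_state())
cv2.imwrite('pics/c1.png',np.hstack([cv2.resize(c['pixels'][130:350,300:560],(390,330)),cv2.resize(t['pixels'][130:300,340:510],(330,330))])[:,:,::-1])
E
```

```text
{'clock': 4.2167, 'joint_pos': array([-3.31188550e-01,  1.67124914e-01, -3.62729236e-01,  1.04066563e+00,
        3.57502121e-04, -2.19837462e-01]), 'qvel': array([ 0.01189778,  0.00591534, -0.00230969, -0.00417634, -0.00156094,
       -0.00147593]), 'tau': array([-5.52468337e-01, -3.81435156e+01,  2.84693474e+01, -9.43148788e-02,
       -6.33556934e-03,  4.75095527e-03]), 'tcp_pos': array([ 0.46844573, -0.07636888,  0.15278763]), 'orientation': array([1.81683766e-04, 5.56467589e-02, 9.98450493e-01, 1.34394269e-04]), 'wrist_force': array([ 0.38241635,  0.75125467, -0.34433772]), 'ft_torque': array([-0.00818623,  0.04447931,  0.04574098]), 'grip_force': 98.15174102783203, 'finger_gap': 0.012302006159542432}
```

View pics/c1.png

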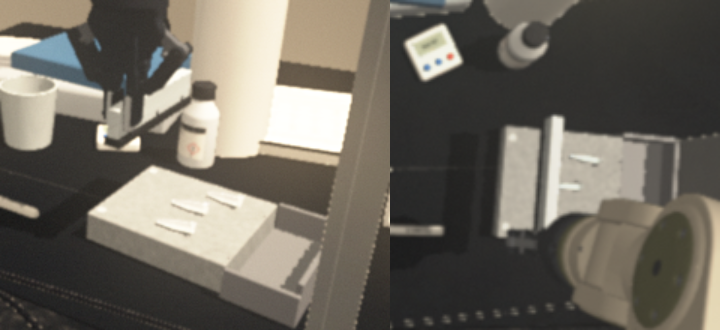

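The crop shows the bar held above the board: its underside runs from scene (377,225) to (427,197), over the left part of the board in the top view with all tubes to its right. I'll check how level it is.

```bash
python3 - <<'E'
from h import *
c=load('s1'); t=np.array([.4685,-.0766]); yaw=-.111; ex=np.array([np.cos(yaw),np.sin(yaw)]);ey=np.array([-ex[1],ex[0]])
for d in(-.015,.150):
    for z in(.115,.125,.128,.132,.142):
        print(d,z,proj(c,[*(t+d*ex-.01*ey),z]).round(1))
im=c['pixels'][190:235,365:435].astype(int).sum(2)//3
for u in (378,385,400,415,425): print(u,[int(x) for x in c['pixels'][190:235,u].sum(1)//3])
E
```

```text
-0.015 0.115 [[380.  235.6]]
-0.015 0.125 [[380.3 229.7]]
-0.015 0.128 [[380.4 227.9]]
-0.015 0.132 [[380.6 225.5]]
-0.015 0.142 [[380.9 219.5]]
0.15 0.115 [[426.9 203.7]]
0.15 0.125 [[427.4 198.5]]
0.15 0.128 [[427.6 197. ]]
0.15 0.132 [[427.8 194.9]]
0.15 0.142 [[428.3 189.6]]
378 [60, 52, 50, 51, 55, 51, 49, 64, 102, 153, 170, 181, 223, 246, 227, 179, 158, 154, 154, 157, 156, 157, 155, 155, 157, 160, 160, 160, 159, 158, 157, 155, 135, 80, 59, 55, 54, 55, 73, 104, 105, 68, 54, 57, 55]
385 [58, 53, 56, 75, 112, 138, 144, 141, 142, 143, 140, 143, 139, 139, 138, 139, 140, 139, 136, 137, 132, 132, 132, 130, 133, 137, 135, 126, 99, 73, 62, 59, 62, 62, 85, 150, 206, 224, 219, 210, 159, 87, 54, 60, 59]
400 [61, 59, 87, 156, 213, 222, 219, 219, 220, 220, 221, 221, 222, 222, 222, 221, 219, 221, 210, 168, 101, 70, 64, 66, 62, 81, 109, 111, 76, 59, 61, 58, 64, 61, 62, 63, 63, 59, 55, 53, 57, 57, 57, 56, 58]
415 [223, 222, 222, 225, 222, 224, 223, 222, 220, 202, 141, 87, 73, 70, 69, 102, 151, 187, 199, 198, 183, 149, 102, 72, 64, 65, 64, 64, 68, 65, 64, 68, 65, 67, 66, 65, 66, 66, 69, 62, 61, 63, 60, 63, 60]
425 [213, 213, 205, 189, 133, 88, 72, 69, 78, 113, 159, 194, 207, 214, 214, 212, 200, 181, 176, 173, 175, 174, 161, 124, 84, 71, 91, 132, 170, 189, 191, 190, 189, 193, 192, 187, 182, 174, 173, 177, 182, 188, 189, 189, 187]
```

>>> {"name": "move_arm", "arguments": {"moves": [0,0,-0.035,0,0.005,0,0,-0.07,0,0.005,0,0,-0.085,0,0.005,0,0,-0.092,0,0.005,0,0,-0.092,0,0.005,0,0,-0.092,0,0.005]}}

```text
clock: 4.72
tcp_pos: [0.4689, -0.0764, 0.061]
orientation: [0.0, 0.055, 0.998, 0.0]
wrist_force: [0.3, 0.2, -0.8]
finger_gap: 0.0121
grip_force: 98.1
```

>>> {"name": "move_arm", "arguments": {"moves": [-0.0006,-0.005,0,0,0.005,-0.0011,-0.01,0,0,0.005,-0.0017,-0.015,0,0,0.005,-0.0023,-0.02,0,0,0.005,-0.0028,-0.025,0,0,0.005,-0.0034,-0.03,0,0,0.005,-0.004,-0.035,0,0,0.005,-0.0045,-0.04,0,0,0.005,-0.0051,-0.045,0,0,0.005,-0.0057,-0.05,0,0,0.005,-0.0062,-0.055,0,0,0.005,-0.0068,-0.06,0,0,0.005]}}

```text
clock: 5.72
tcp_pos: [0.4617, -0.1379, 0.0603]
orientation: [-0.0, 0.056, 0.998, 0.0]
wrist_force: [0.4, 0.0, -0.7]
finger_gap: 0.0121
grip_force: 98.2
```

```bash
python3 - <<'E'
from h import *
c=grab('scene','s2.png');t=grab('top','t2.png')
cv2.imwrite('pics/c2.png',np.hstack([cv2.resize(c['pixels'][130:350,300:560],(390,330)),cv2.resize(t['pixels'][130:300,340:510],(330,330))])[:,:,::-1])
E
```

```text
(no output)
```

View pics/c2.png

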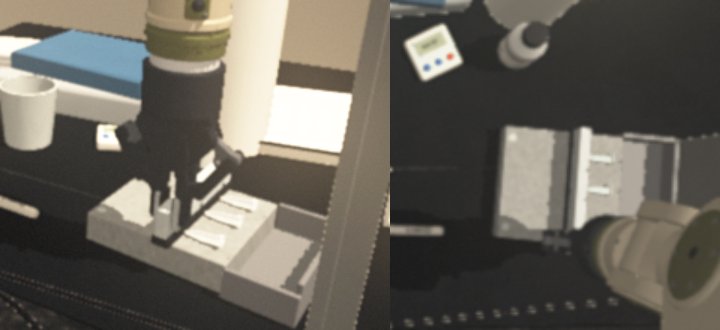

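The bar is pushing the three tubes ahead of it (crop (205,235), (225,218), (243,203)). I'll continue over the edge.

>>> {"name": "move_arm", "arguments": {"moves": [-0.0006,-0.005,0,0,0.005,-0.0011,-0.01,0,0,0.005,-0.0017,-0.015,0,0,0.005,-0.0023,-0.02,0,0,0.005,-0.0028,-0.025,0,0,0.005,-0.0034,-0.03,0,0,0.005,-0.004,-0.035,0,0,0.005,-0.0045,-0.04,0,0,0.005,-0.0051,-0.045,0,0,0.005,-0.0057,-0.05,0,0,0.005,-0.0062,-0.055,0,0,0.005,-0.0068,-0.06,0,0,0.005]}}

```text
clock: 6.82
tcp_pos: [0.4549, -0.198, 0.0603]
orientation: [-0.0, 0.056, 0.998, 0.0]
wrist_force: [0.6, -0.2, -0.9]
finger_gap: 0.0124
grip_force: 98.2
```

>>> {"name": "move_arm", "arguments": {"moves": [-0.0006,-0.005,0,0,0.005,-0.0011,-0.01,0,0,0.005,-0.0011,-0.01,0,0,0.005,-0.0011,-0.01,0,0,0.005,-0.001,-0.01,0.04,0,0.005,-0.001,-0.01,0.08,0,0.005,0,0.02,0.11,0,0.005,0,0.06,0.11,0,0.005,0,0.1,0.11,0,0.005,0,0.14,0.11,0,0.005,0,0.18,0.11,0,0.005,0,0.22,0.11,0,0.005]}}

```text
clock: 7.82
tcp_pos: [0.4544, 0.0246, 0.1706]
orientation: [0.0, 0.056, 0.998, 0.0]
wrist_force: [0.5, 0.7, -0.8]
finger_gap: 0.0121
grip_force: 98.3
```

```bash
python3 - <<'E'
from h import *
c=grab('scene','s3.png');t=grab('top','t3.png');print(env.get_state()['tcp_pos'])
cv2.imwrite('pics/c3.png',np.hstack([cv2.resize(c['pixels'][130:350,300:560],(390,330)),cv2.resize(t['pixels'][130:300,340:510],(330,330))])[:,:,::-1])
E
```

```text
[0.45380098 0.02797744 0.17040757]
```

View pics/c3.png

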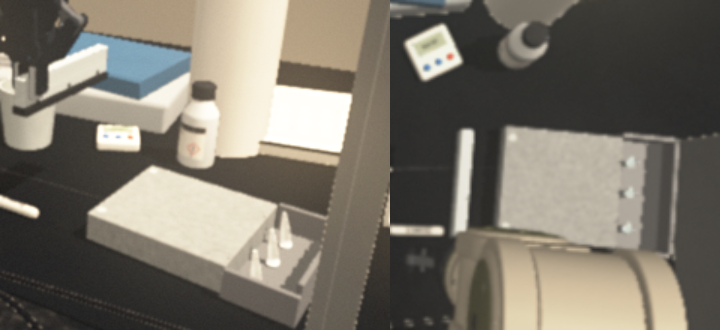

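The three tubes dropped into the gutter, but they are standing on their lids against the board side, with their tips at scene crop (255,255), (272,235) and (285,215). That is close to the y = -0.082 limit. I'll sweep again at board height to topple them toward the gutter's middle.

>>> {"name": "move_arm", "arguments": {"moves": [0,-0.035,0,0,0.005,0,-0.07,0,0,0.005,0,-0.105,0,0,0.005,0.001,-0.14,0,0,0.005,0.002,-0.175,-0.01,0,0.005,0.003,-0.19,-0.04,0,0.005,0.003,-0.195,-0.075,0,0.005,0.003,-0.195,-0.1,0,0.005,0.003,-0.195,-0.11,0,0.005,0.003,-0.195,-0.11,0,0.005,0.003,-0.195,-0.11,0,0.005]}}

```text
clock: 8.83
tcp_pos: [0.4577, -0.1726, 0.0605]
orientation: [-0.0, 0.056, 0.998, 0.0]
wrist_force: [-0.1, -0.2, -2.0]
finger_gap: 0.0123
grip_force: 100.5
```

>>> {"name": "move_arm", "arguments": {"moves": [0,-0.006,0,0,0.005,-0.001,-0.012,0,0,0.005,-0.002,-0.018,0,0,0.005,-0.0025,-0.023,0,0,0.005,-0.003,-0.028,0,0,0.005,-0.0035,-0.033,0,0,0.005,-0.004,-0.038,0,0,0.005,-0.0045,-0.043,0,0,0.005,-0.005,-0.048,0,0,0.005,-0.0055,-0.053,0,0,0.005,-0.0055,-0.053,0,0,0.005,-0.0055,-0.053,0,0,0.005]}}

```text
clock: 9.83
tcp_pos: [0.4523, -0.2255, 0.0602]
orientation: [-0.0, 0.057, 0.998, 0.0]
wrist_force: [-0.2, 0.1, -1.0]
finger_gap: 0.012
grip_force: 100.4
```

>>> {"name": "move_arm", "arguments": {"moves": [0,0,0.04,0,0.005,0,0,0.08,0,0.005,0,0.02,0.11,0,0.005,0,0.06,0.11,0,0.005,0,0.1,0.11,0,0.005,0,0.14,0.11,0,0.005,0,0.18,0.11,0,0.005,0,0.22,0.11,0,0.005,0,0.25,0.11,0,0.005,0,0.25,0.11,0,0.005]}}

```text
clock: 10.67
tcp_pos: [0.4517, 0.0292, 0.1705]
orientation: [0.0, 0.053, 0.999, 0.001]
wrist_force: [-0.0, 0.1, -0.5]
finger_gap: 0.0124
grip_force: 100.6
```

```bash
python3 - <<'E'
from h import *
c=grab('scene','s4.png');t=grab('top','t4.png');print(env.get_state()['tcp_pos'])
cv2.imwrite('pics/c4.png',np.hstack([cv2.resize(c['pixels'][130:350,300:560],(390,330)),cv2.resize(t['pixels'][130:300,340:510],(330,330))])[:,:,::-1])
E
```

```text
[0.45240407 0.02569272 0.17043899]
```

View pics/c4.png

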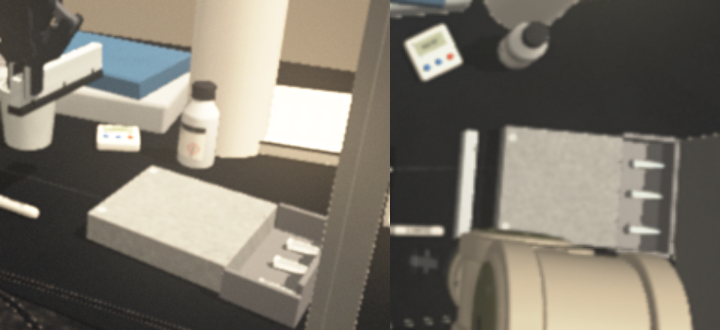

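The tubes now lie flat in the gutter, spanning top crop x 628–663 (well past the edge), at v 163, 195 and 230. Next I'll turn the bar so its free end faces the board's +y side. I'll press it on the board's edge and swing it upright in a light grip.

>>> {"name": "move_arm", "arguments": {"moves": [0.01,0.01,0,-0.12,0.005,0.02,0.02,0,-0.24,0.005,0.03,0.03,0,-0.36,0.005,0.04,0.04,0,-0.48,0.005,0.05,0.05,0,-0.6,0.005,0.06,0.06,0,-0.72,0.005,0.07,0.065,0,-0.84,0.005,0.08,0.07,0,-0.96,0.005,0.09,0.075,0,-1.08,0.005,0.1,0.075,0,-1.2,0.005,0.1065,0.076,0,-1.32,0.005,0.1065,0.076,0,-1.44,0.005]}}

```text
clock: 11.77
tcp_pos: [0.561, 0.0989, 0.17]
orientation: [0.001, 0.704, 0.711, 0.0]
wrist_force: [0.3, 0.0, -0.0]
finger_gap: 0.0118
grip_force: 100.6
```

>>> {"name": "move_arm", "arguments": {"moves": [0,0,0,-0.12,0.005,0,0,-0.03,-0.13,0.005,0,0,-0.065,-0.13,0.005,0,0,-0.1,-0.13,0.005,0,0,-0.13,-0.13,0.005,0,0,-0.13,-0.13,0.005,0,0,-0.13,-0.13,0.005]}}

```text
clock: 12.35
tcp_pos: [0.5576, 0.0992, 0.0389]
orientation: [-0.001, 0.746, 0.666, -0.002]
wrist_force: [0.0, 0.3, -0.1]
finger_gap: 0.0122
grip_force: 100.5
```

```bash
python3 - <<'E'
from h import *
s=env.get_state(); q=s['orientation'];ph=np.arctan2(q[2],q[1]);print(s['tcp_pos'],'bar dir deg',np.degrees(2*ph)-180)
c=grab('top','t5.png');im=c['pixels'].min(2).astype(int)
g=(im>150).astype('uint8'); g[:,:340]=0; g[:,396:]=0; g[:208]=0; g[244:]=0
n,l,st,ce=cv2.connectedComponentsWithStats(g)
for i in range(1,n):
    if st[i,4]>15: print(st[i],onz(c,st[i,0]+st[i,2],ce[i][1],.056).round(4),onz(c,st[i,0],ce[i][1],.056).round(4))
E
```

```text
[0.55764961 0.09915831 0.03894833] bar dir deg -96.52870744677182
[ 340  208   40   36 1042] [ 0.5398 -0.0032  0.056 ] [0.5417 0.0992 0.056 ]
[380 208  16  36 433] [ 0.5344 -0.044   0.056 ] [ 0.5351 -0.003   0.056 ]
```

>>> {"name": "move_arm", "arguments": {"moves": [-0.0003,-0.003,0,0,0.005,-0.0006,-0.006,0,0,0.005,-0.0006,-0.006,0,0,0.005], "newtons": 30}}

```text
clock: 12.65
tcp_pos: [0.56, 0.0939, 0.0424]
orientation: [0.001, 0.746, 0.666, 0.001]
wrist_force: [0.5, 0.1, -2.0]
finger_gap: 0.0124
grip_force: 100.5
```

>>> {"name": "move_arm", "arguments": {"moves": [-0.0003,-0.003,0,0,0.005,-0.0003,-0.003,0,0,0.005], "newtons": 25}}

```text
clock: 12.82
tcp_pos: [0.5597, 0.0932, 0.0421]
orientation: [-0.0, 0.745, 0.667, 0.003]
wrist_force: [1.3, 6.2, 1.6]
finger_gap: 0.0124
grip_force: 100.8
```

>>> {"name": "move_arm", "arguments": {"moves": [-0.0003,-0.003,0,0,0.005,-0.0003,-0.003,0,0,0.005]}}

```text
clock: 12.98
tcp_pos: [0.5598, 0.0931, 0.0425]
orientation: [-0.002, 0.745, 0.667, 0.005]
wrist_force: [1.1, 16.6, 2.8]
finger_gap: 0.0119
grip_force: 101.3
```

Lowering the newtons value doesn't relax a closed grip. I'll set the bar on the table, re-grip at 20 N and lift again.

>>> {"name": "move_arm", "arguments": {"moves": [0.001,0.012,0,0,0.005,0.001,0.012,-0.012,0,0.005,0.001,0.012,-0.0165,0,0.005,0.001,0.012,-0.0165,0,0.005,0.001,0.012,-0.0165,0,0.022,0.001,0.012,-0.0165,0,0.022,0.001,0.012,-0.0165,0,0.022,0.001,0.012,-0.0165,0,0.008,0.001,0.012,-0.0165,0,0.008,0.001,0.012,-0.0165,0,0.008,0.001,0.012,-0.0165,0,0.008,0.001,0.012,-0.0165,0,0.008], "newtons": 20}}

```text
clock: 13.98
tcp_pos: [0.5589, 0.1004, 0.0239]
orientation: [0.0, 0.746, 0.666, -0.0]
wrist_force: [-0.3, -1.1, 1.7]
finger_gap: 0.0134
grip_force: 20.9
```

>>> {"name": "move_arm", "arguments": {"moves": [0,0,0.012,0,0.008,0,0,0.0205,0,0.008,0,0,0.0205,0,0.008,-0.0006,-0.005,0.0205,0,0.008,-0.0011,-0.0095,0.0205,0,0.008,-0.0011,-0.0095,0.0205,0,0.008,-0.0013,-0.0111,0.0311,0,0.008,-0.0014,-0.0124,0.0371,0,0.008,-0.0016,-0.0138,0.0431,0,0.008,-0.0018,-0.0155,0.0491,0,0.008,-0.002,-0.0175,0.0549,0,0.008]}}

```text
clock: 14.9
tcp_pos: [0.5564, 0.0828, 0.0789]
orientation: [-0.0, 0.746, 0.666, -0.0]
wrist_force: [0.8, 1.4, -2.0]
finger_gap: 0.0137
grip_force: 20.4
```

```bash
cat > pv.py <<'E'
from h import *
import sys
s=env.get_state();print(s['tcp_pos'],s['wrist_force'],s['finger_gap'],s['grip_force'])
c=grab('scene',sys.argv[1]+'.png')
p=proj(c,[s['tcp_pos']])[0];print('tcp px',p)
E
python3 pv.py p1; python3 - <<'E'
from h import *
a=load('p1')['pixels'].astype(int);b=load('s4')['pixels'].astype(int)
# board edge & expected corner positions for rigid vs pivot hypotheses
c=load('p1');s=env.get_state()['tcp_pos'];ey=np.array([.113,.9936,0]);G=s+[0,0,.004]
for th in(0,5,10,15,20):
    t=np.radians(th);ax=-np.cos(t)*ey-[0,0,np.sin(t)];up=-np.sin(t)*ey+[0,0,np.cos(t)]
    B=G+ax*.144-up*.028; print(th,proj(c,[B,B+.042*up,G-ax*.018+.014*up]).round())
E
```

```text
[0.55644831 0.08275653 0.07891681] [ 0.83439069  1.38332779 -1.98806866] 0.0137121610565726 20.44631391763687
tcp px [321.3942471  211.94608705]
0 [[386. 244.]
 [388. 222.]
 [314. 201.]]
5 [[384. 249.]
 [388. 229.]
 [315. 200.]]
10 [[382. 255.]
 [387. 235.]
 [316. 199.]]
15 [[379. 260.]
 [386. 241.]
 [316. 199.]]
20 [[376. 264.]
 [384. 247.]
 [317. 199.]]
```

```bash
cat >> pv.py <<'E'
b=load('s4')['pixels'].astype(int);d=(np.abs(c['pixels'].astype(int)-b).sum(2)>70);br=c['pixels'].min(2)
for u in range(316,420,6):
    v=np.where(d[150:300,u])[0]+150
    w=np.where(br[150:300,u]>150)[0]+150
    print(u,'diff',(v.min(),v.max()) if len(v) else None,'bright',[(int(r[0]),int(r[-1])) for r in np.split(w,np.where(np.diff(w)>1)[0]+1) if len(r)>1])
E
python3 pv.py p2
```

```text
[0.55710215 0.08236875 0.08013366] [ 0.0787364   1.69857032 -0.58128959] 0.013653389394093936 20.49998313188553
tcp px [321.74228109 211.2972823 ]
316 diff (np.int64(174), np.int64(224)) bright [(225, 228), (266, 271)]
322 diff (np.int64(194), np.int64(227)) bright [(203, 217), (228, 229), (268, 273)]
328 diff (np.int64(174), np.int64(229)) bright [(205, 211)]
334 diff (np.int64(170), np.int64(229)) bright [(192, 214)]
340 diff (np.int64(153), np.int64(232)) bright [(185, 191), (212, 217)]
346 diff (np.int64(150), np.int64(236)) bright [(185, 192), (215, 221)]
352 diff (np.int64(162), np.int64(239)) bright [(186, 193), (219, 224)]
358 diff (np.int64(159), np.int64(243)) bright [(188, 194), (222, 228)]
364 diff (np.int64(158), np.int64(247)) bright [(189, 195), (225, 231), (268, 274)]
370 diff (np.int64(229), np.int64(250)) bright [(191, 196), (213, 235), (263, 276)]
376 diff (np.int64(231), np.int64(254)) bright [(192, 197), (213, 229), (232, 238), (259, 278)]
382 diff (np.int64(235), np.int64(253)) bright [(194, 198), (214, 229), (235, 252), (254, 281)]
388 diff None bright [(196, 200), (214, 229), (250, 283)]
394 diff None bright [(195, 201), (245, 285)]
400 diff None bright [(192, 201), (241, 287)]
406 diff None bright [(188, 203), (242, 290)]
412 diff None bright [(185, 214), (244, 292)]
418 diff None bright [(182, 206), (246, 295)]
```

The pivot works: the bar's top edge now runs from (340,212) to (384,236) in the scene view, about 10° of tilt. I'll continue the arc with a bit more pressure.

>>> {"name": "move_arm", "arguments": {"moves": [-0.0005,-0.004,0,0,0.008,-0.0008,-0.0069,0.0077,0,0.008,-0.0013,-0.0112,0.0164,0,0.008,-0.0018,-0.0159,0.0247,0,0.008,-0.0024,-0.0213,0.0327,0,0.008,-0.0031,-0.0271,0.0403,0,0.008,-0.0038,-0.0335,0.0475,0,0.008]}}

```text
clock: 15.58
tcp_pos: [0.5528, 0.0488, 0.1267]
orientation: [0.0, 0.746, 0.666, -0.0]
wrist_force: [0.5, 2.8, -1.9]
finger_gap: 0.0139
grip_force: 21.1
```

```bash
python3 pv.py p3
```

```text
[0.5527613  0.04878169 0.12668402] [ 0.50699517  2.77732294 -1.8525817 ] 0.013888675462259395 21.130841374397278
tcp px [336.11774722 192.66924655]
316 diff (np.int64(151), np.int64(207)) bright [(177, 228), (266, 271)]
322 diff (np.int64(150), np.int64(204)) bright [(179, 187), (200, 229), (268, 274)]
328 diff (np.int64(174), np.int64(206)) bright [(207, 227)]
334 diff (np.int64(170), np.int64(212)) bright [(213, 218)]
340 diff (np.int64(166), np.int64(212)) bright [(186, 193)]
346 diff (np.int64(158), np.int64(218)) bright [(185, 200)]
352 diff (np.int64(150), np.int64(225)) bright [(186, 193), (197, 207)]
358 diff (np.int64(150), np.int64(232)) bright [(188, 194), (204, 213)]
364 diff (np.int64(158), np.int64(238)) bright [(189, 196), (211, 220), (268, 274)]
370 diff (np.int64(220), np.int64(244)) bright [(191, 196), (213, 226), (263, 276)]
376 diff (np.int64(227), np.int64(252)) bright [(192, 198), (213, 233), (259, 278)]
382 diff (np.int64(230), np.int64(255)) bright [(194, 198), (214, 240), (255, 281)]
388 diff (np.int64(236), np.int64(247)) bright [(196, 200), (214, 229), (237, 245), (250, 283)]
394 diff None bright [(195, 200), (245, 285)]
400 diff None bright [(192, 202), (241, 288)]
406 diff None bright [(188, 203), (242, 290)]
412 diff None bright [(185, 214), (244, 292)]
418 diff None bright [(182, 206), (246, 295)]
```

>>> {"name": "move_arm", "arguments": {"moves": [-0.0009,-0.0076,0.0059,0,0.008,-0.0017,-0.0149,0.0121,0,0.008,-0.0026,-0.0226,0.0177,0,0.008,-0.0035,-0.0306,0.0227,0,0.008,-0.0044,-0.0389,0.0272,0,0.008,-0.0054,-0.0477,0.0311,0,0.008,-0.0064,-0.0566,0.0344,0,0.008,-0.0075,-0.0658,0.037,0,0.008]}}

```text
clock: 16.3
tcp_pos: [0.5452, -0.0172, 0.1635]
orientation: [-0.0, 0.746, 0.666, -0.0]
wrist_force: [0.6, 2.2, 0.7]
finger_gap: 0.0137
grip_force: 23.7
```

```bash
python3 pv.py p4
```

```text
[ 0.54520277 -0.01717332  0.16354804] [0.58254207 2.15291663 0.73402557] 0.013702111067753785 23.739795684814453
tcp px [367.52758319 181.04689367]
316 diff (np.int64(154), np.int64(207)) bright [(155, 161), (177, 228), (266, 271)]
322 diff (np.int64(155), np.int64(204)) bright [(156, 159), (179, 229), (268, 274)]
328 diff (np.int64(156), np.int64(201)) bright [(180, 182), (191, 227)]
334 diff (np.int64(154), np.int64(198)) bright [(182, 184), (189, 218)]
340 diff (np.int64(152), np.int64(195)) bright [(183, 191)]
346 diff (np.int64(153), np.int64(192)) bright [(185, 192)]
352 diff (np.int64(150), np.int64(193)) bright []
358 diff (np.int64(150), np.int64(208)) bright []
364 diff (np.int64(150), np.int64(227)) bright [(268, 274)]
370 diff (np.int64(150), np.int64(230)) bright [(169, 188), (263, 276)]
376 diff (np.int64(150), np.int64(241)) bright [(186, 204), (259, 278)]
382 diff (np.int64(150), np.int64(257)) bright [(194, 198), (201, 220), (257, 281)]
388 diff (np.int64(150), np.int64(259)) bright [(196, 199), (214, 236), (253, 255), (259, 283)]
394 diff (np.int64(233), np.int64(252)) bright [(195, 200), (235, 285)]
400 diff None bright [(192, 201), (241, 288)]
406 diff None bright [(188, 202), (242, 290)]
412 diff None bright [(185, 213), (244, 292)]
418 diff None bright [(182, 206), (246, 295)]
```

>>> {"name": "move_arm", "arguments": {"moves": [-0.0011,-0.0093,0.002,0,0.008,-0.0021,-0.0188,0.0033,0,0.008,-0.0032,-0.0283,0.004,0,0.008,-0.0041,-0.0358,0.004,0,0.008,-0.0049,-0.0433,0.0038,0,0.008,-0.0052,-0.046,0.0036,0,0.008]}}

```text
clock: 16.85
tcp_pos: [0.5402, -0.0636, 0.167]
orientation: [0.0, 0.746, 0.666, -0.0]
wrist_force: [-0.8, 1.6, 4.8]
finger_gap: 0.0137
grip_force: 25.6
```

```bash
python3 pv.py p5
```

```text
[ 0.54019562 -0.06358975  0.16695506] [-0.77763475  1.56099138  4.77803964] 0.013722358546903264 25.58198779821396
tcp px [391.62076052 184.71176723]
316 diff (np.int64(154), np.int64(207)) bright [(155, 161), (177, 228), (266, 271)]
322 diff (np.int64(155), np.int64(204)) bright [(156, 159), (179, 229), (268, 273)]
328 diff (np.int64(156), np.int64(201)) bright [(180, 182), (191, 227)]
334 diff (np.int64(154), np.int64(198)) bright [(182, 184), (188, 218)]
340 diff (np.int64(152), np.int64(195)) bright [(183, 192)]
346 diff (np.int64(150), np.int64(192)) bright [(185, 194)]
352 diff (np.int64(162), np.int64(189)) bright [(186, 193)]
358 diff (np.int64(159), np.int64(185)) bright [(188, 195)]
364 diff (np.int64(158), np.int64(182)) bright [(189, 195), (268, 274)]
370 diff (np.int64(150), np.int64(198)) bright [(191, 195), (213, 228), (263, 276)]
376 diff (np.int64(150), np.int64(230)) bright [(259, 278)]
382 diff (np.int64(150), np.int64(258)) bright [(258, 281)]
388 diff (np.int64(150), np.int64(259)) bright [(260, 283)]
394 diff (np.int64(150), np.int64(260)) bright [(176, 234), (260, 285)]
400 diff (np.int64(150), np.int64(241)) bright [(192, 201), (240, 287)]
406 diff (np.int64(150), np.int64(158)) bright [(188, 203), (242, 290)]
412 diff (np.int64(150), np.int64(155)) bright [(185, 214), (244, 292)]
418 diff None bright [(182, 206), (246, 295)]
```

The bar is now nearly vertical, with its bright column at u≈394 from v 176 to 234. I'll tighten the grip, lift and measure its lean.

>>> {"name": "move_arm", "arguments": {"moves": [0,0,0,0,0.005,0,0,0,0,0.005,0,0,0,0,0.005,0,0,0.035,0,0.005,0,0,0.07,0,0.005,0,0.02,0.1,0,0.005,0,0.05,0.12,0,0.005,0,0.08,0.12,0,0.005,0,0.08,0.12,0,0.005,0,0.08,0.12,0,0.005], "newtons": 80}}

```text
clock: 17.73
tcp_pos: [0.54, 0.019, 0.2863]
orientation: [0.0, 0.745, 0.668, -0.001]
wrist_force: [0.2, -0.2, -0.8]
finger_gap: 0.0124
grip_force: 78.4
```

```bash
python3 - <<'E'
from h import *
s=env.get_state();print(s['tcp_pos'],s['wrist_force'],s['grip_force'])
c=grab('scene','p6.png');t=grab('top','t6.png')
T=s['tcp_pos'];ey=np.array([.113,.9936,0]);G=T+[0,0,.004]
for th in(80,85,90,95,100):
    a=np.radians(th);ax=-np.cos(a)*ey-[0,0,np.sin(a)];up=-np.sin(a)*ey+[0,0,np.cos(a)]
    B=G+ax*.145-up*.028; print(th,proj(c,[B,B+.042*up,G-ax*.018-up*.028]).round(1).tolist(), 'foot inner',proj(c,[B+.01*up]).round(1).tolist())
b=load('s4')['pixels'].astype(int);d=np.abs(c['pixels'].astype(int)-b).sum(2)>60
tp=proj(c,[T])[0].round();print(tp)
for v in range(int(tp[1]),int(tp[1])+110,6):
    r=c['pixels'][v,300:400].mean(1).astype(int); print(v,[int(x) for x in r[::2]])
E
```

```text
[0.54001215 0.01904456 0.28629652] [ 0.17169488 -0.17349672 -0.83743065] 78.39362025260925
80 [[346.2, 189.2], [366.1, 190.3], [334.6, 96.1]] foot inner [[350.8, 189.5]]
85 [[340.3, 187.3], [360.0, 190.4], [335.3, 94.5]] foot inner [[344.9, 188.0]]
90 [[334.6, 184.8], [353.9, 189.8], [336.0, 93.1]] foot inner [[339.1, 186.0]]
95 [[329.1, 181.9], [347.9, 188.6], [336.8, 91.7]] foot inner [[333.5, 183.4]]
100 [[323.8, 178.5], [342.1, 186.9], [337.8, 90.4]] foot inner [[328.1, 180.4]]
[349. 108.]
108 [148, 150, 147, 146, 148, 149, 149, 149, 147, 149, 146, 149, 146, 147, 120, 52, 53, 113, 152, 147, 69, 53, 51, 59, 84, 160, 186, 74, 56, 158, 158, 144, 147, 146, 146, 148, 145, 147, 147, 148, 145, 149, 146, 145, 145, 146, 147, 145, 146, 149]
114 [149, 149, 147, 149, 148, 147, 149, 147, 148, 149, 148, 149, 148, 149, 124, 54, 54, 92, 151, 154, 152, 144, 143, 139, 142, 150, 183, 155, 135, 140, 148, 144, 145, 144, 145, 144, 146, 145, 145, 149, 146, 148, 147, 149, 145, 148, 149, 146, 145, 146]
120 [149, 152, 149, 152, 150, 149, 148, 148, 147, 150, 149, 149, 147, 150, 148, 73, 52, 63, 147, 152, 1
[... 3417 characters left out ...]
 158, 168, 177, 183, 189, 193, 197, 203, 203, 204, 205, 202, 162, 144, 151, 152, 155, 154, 152, 155, 155, 153, 157, 156, 158, 159, 159, 160, 157, 159, 158, 161, 158, 159, 158, 158, 159, 159, 161, 160, 163, 163, 163, 160]
210 [63, 128, 145, 144, 153, 154, 159, 168, 177, 183, 187, 192, 199, 201, 206, 204, 207, 199, 94, 57, 60, 59, 60, 62, 64, 58, 59, 59, 63, 74, 79, 107, 118, 131, 146, 146, 151, 155, 154, 157, 155, 156, 157, 155, 156, 159, 157, 158, 160, 160]
216 [50, 98, 143, 145, 150, 155, 160, 164, 175, 183, 188, 192, 198, 199, 204, 209, 207, 176, 59, 57, 59, 61, 59, 61, 59, 59, 60, 60, 59, 62, 61, 60, 120, 253, 248, 225, 226, 217, 212, 214, 209, 216, 225, 232, 247, 255, 210, 115, 127, 144]
```

```bash
python3 - <<'E'
from h import *
s=env.get_state();T=s['tcp_pos'];c=load('p6')
ex=np.array([.9936,-.113,0]);ey=np.array([.113,.9936,0])
for n,u,v,off in(('foot bot',336.5,183.5,-.01),('foot top',329.3,114,-.01),('foot 150',334,156,-.01),('edge bot',355.5,184,-.007),('edge 126',350,126,-.007),('edge156',353.5,156,-.007)):
    o,d=ray(c,u,v);k=((T+off*ex-o)@ex)/(d@ex);P=o+k*d;print(n,'along ey',((P-T)@ey).round(4),'dz',(P-T)[2].round(4))
t=load('t6')
E
```

```text
foot bot along ey 0.0181 dz -0.1326
foot top along ey 0.0355 dz -0.0115
foot 150 along ey 0.0244 dz -0.0832
edge bot along ey -0.0201 dz -0.126
edge 126 along ey -0.0053 dz -0.0273
edge156 along ey -0.0141 dz -0.0772
```

The bar leans about 8° and its lower end sits almost under the TCP. Next I'll move over the beaker and check there.

>>> {"name": "move_arm", "arguments": {"moves": [0.015,0.016,0,0,0.005,0.03,0.032,0,0,0.005,0.045,0.048,0,0,0.005,0.06,0.064,0,0,0.005,0.075,0.08,0,0,0.005,0.09,0.096,0,0,0.005,0.105,0.112,0,0,0.005,0.118,0.124,0,0,0.005,0.1246,0.1304,0,0,0.005,0.1246,0.1304,0,0,0.005,0.1246,0.1304,0,0,0.005,0.1246,0.1304,0,0,0.005]}}

```text
clock: 18.83
tcp_pos: [0.6645, 0.1469, 0.2861]
orientation: [-0.0, 0.746, 0.666, -0.001]
wrist_force: [0.4, -0.2, -1.4]
finger_gap: 0.0127
grip_force: 78.3
```

```bash
python3 - <<'E'
from h import *
s=env.get_state();T=s['tcp_pos'];print(T,s['wrist_force'])
c=grab('scene','p7.png');t=grab('top','t7.png')
ex=np.array([.9936,-.113,0]);ey=np.array([.113,.9936,0])
# beaker rim in the first images: project rim circle, compare with s0 edges
a=np.linspace(0,2*np.pi,60);R=np.c_[.66+.044*np.cos(a),.153+.044*np.sin(a),0*a+.09]
p=proj(load('s0'),R);print('pred rim scene',p.min(0).round(1),p.max(0).round(1))
im=load('s0')['pixels'].mean(2).astype(int)
print('row187',[(u,int(im[188,u])) for u in list(range(294,306))+list(range(332,344))]); print('col',[(v,int(im[v,319])) for v in range(174,200)])
# bar: dark foot in p7
tp=proj(c,[T])[0].round();print(tp)
g=c['pixels'].mean(2).astype(int)
for v in range(int(tp[1])+4,int(tp[1])+80,8): print(v,int(tp[0])-24,g[v,int(tp[0])-24:int(tp[0])+20].tolist())
E
```

```text
[0.6644848  0.14694826 0.28605637] [ 0.37212695 -0.17461604 -1.44398827]
pred rim scene [298.6 178.6] [338.6 192. ]
row187 [(294, 157), (295, 159), (296, 159), (297, 156), (298, 152), (299, 178), (300, 225), (301, 226), (302, 217), (303, 215), (304, 214), (305, 216), (332, 138), (333, 143), (334, 156), (335, 192), (336, 226), (337, 231), (338, 216), (339, 217), (340, 223), (341, 224), (342, 225), (343, 225)]
col [(174, 92), (175, 91), (176, 94), (177, 115), (178, 184), (179, 226), (180, 209), (181, 184), (182, 191), (183, 194), (184, 194), (185, 194), (186, 196), (187, 194), (188, 194), (189, 194), (190, 195), (191, 197), (192, 217), (193, 225), (194, 186), (195, 171), (196, 175), (197, 177), (198, 176), (199, 174)]
[322.  94.]
98 298 [147, 145, 149, 147, 150, 147, 145, 132, 95, 59, 52, 59, 96, 141, 153, 152, 151, 144, 143, 138, 137, 135, 138, 140, 148, 164, 178, 198, 184, 122, 101, 114, 126, 141, 147, 148, 145, 145, 146, 146, 145, 148, 146, 144]
106 298 [149, 148, 148, 149, 147, 151, 148, 148, 130, 92, 58, 54, 60, 94, 141, 153, 154, 153, 156, 153, 152, 153, 150, 154, 171, 206, 229, 
[... 1177 characters left out ...]
147, 149, 147, 149, 148, 150]
154 298 [216, 207, 209, 210, 211, 213, 203, 191, 189, 188, 177, 151, 113, 100, 97, 88, 68, 62, 63, 89, 132, 157, 160, 160, 160, 158, 156, 159, 158, 157, 179, 217, 233, 234, 221, 157, 114, 124, 146, 153, 158, 163, 163, 160]
162 298 [251, 251, 251, 251, 251, 251, 251, 251, 252, 252, 252, 251, 250, 246, 236, 222, 199, 177, 171, 160, 161, 160, 160, 160, 161, 162, 163, 160, 163, 163, 163, 165, 163, 164, 163, 165, 162, 162, 161, 160, 160, 159, 158, 161]
170 298 [173, 182, 194, 195, 194, 194, 191, 193, 178, 139, 108, 98, 98, 99, 99, 99, 100, 101, 100, 101, 98, 98, 98, 100, 98, 96, 100, 102, 101, 100, 107, 113, 118, 125, 131, 132, 137, 148, 148, 152, 153, 154, 155, 160]
```

>>> {"name": "move_arm", "arguments": {"moves": [0,0.0015,-0.03,0,0.005,0,0.0015,-0.055,0,0.005,0,0.0015,-0.075,0,0.005,0,0.0015,-0.09,0,0.005,0,0.0015,-0.105,0,0.005,0,0.0015,-0.105,0,0.005]}}

```text
clock: 19.43
tcp_pos: [0.6626, 0.1488, 0.1786]
orientation: [-0.002, 0.746, 0.666, -0.002]
wrist_force: [-1.3, 0.4, -2.2]
finger_gap: 0.0129
grip_force: 78.3
```

>>> {"name": "move_arm", "arguments": {"moves": [0,0,-0.01,0,0.005,0,0,-0.02,0,0.005,0,0,-0.03,0,0.005,0,0,-0.034,0,0.005,0,0,-0.034,0,0.005]}}

```text
clock: 19.85
tcp_pos: [0.6641, 0.1496, 0.1464]
orientation: [-0.001, 0.746, 0.666, -0.001]
wrist_force: [-0.4, -0.5, -1.8]
finger_gap: 0.0125
grip_force: 78.4
```

>>> {"name": "move_arm", "arguments": {"moves": [0,0,-0.004,0,0.005,0,0,-0.004,0,0.005]}}

```text
clock: 20.02
tcp_pos: [0.6649, 0.1497, 0.1436]
orientation: [0.0, 0.746, 0.666, -0.0]
wrist_force: [-0.7, -0.5, -1.6]
finger_gap: 0.0127
grip_force: 78.4
```

>>> {"name": "move_arm", "arguments": {"moves": [0,0,-0.003,0,0.005,0,0,-0.003,0,0.005]}}

```text
clock: 20.18
tcp_pos: [0.6649, 0.1497, 0.1407]
orientation: [0.0, 0.746, 0.666, 0.0]
wrist_force: [0.2, -0.2, -1.3]
finger_gap: 0.013
grip_force: 78.4
```

Still free. I'll go 3 mm lower, then release gently and retreat straight up.

>>> {"name": "move_arm", "arguments": {"moves": [0,0,-0.003,0,0.005,0,0,-0.003,0,0.005]}}

```text
clock: 20.35
tcp_pos: [0.6654, 0.1497, 0.1389]
orientation: [0.001, 0.746, 0.666, 0.001]
wrist_force: [0.0, -1.2, 2.2]
finger_gap: 0.0126
grip_force: 78.9
```

>>> {"name": "move_arm", "arguments": {"moves": [0,0,0,0,0.016,0,0,0,0,0.02,0,0,0,0,0.026,0,0,0,0,0.034,0,0,0,0,0.034,0,0,0,0,0.034,0,0,0.03,0,0.034,0,0,0.065,0,0.034,0,0,0.1,0,0.034,0,0,0.13,0,0.034,0,0,0.15,0,0.034,0,0,0.15,0,0.034]}}

```text
clock: 21.35
tcp_pos: [0.6667, 0.1499, 0.294]
orientation: [0.003, 0.746, 0.666, 0.004]
wrist_force: [0.2, 1.5, 0.7]
finger_gap: 0.0343
grip_force: 0.0
```

```bash
python3 - <<'E'
from h import *
s=env.get_state();print(s['tcp_pos'],s['wrist_force'])
c=grab('scene','p8.png');t=grab('top','t8.png')
g=c['pixels'].mean(2).astype(int)
for v in range(130,200,6): print(v,290,g[v,290:350:2].tolist())
E
```

```text
[0.66667512 0.1499019  0.29395007] [0.16421438 1.50203706 0.67351045]
130 290 [153, 152, 149, 152, 149, 150, 151, 149, 150, 150, 151, 149, 149, 149, 148, 148, 150, 149, 146, 148, 148, 149, 147, 149, 147, 148, 148, 148, 147, 146]
136 290 [153, 153, 152, 149, 152, 151, 152, 150, 151, 151, 154, 149, 151, 147, 149, 148, 150, 150, 148, 149, 149, 147, 149, 149, 149, 148, 148, 149, 145, 146]
142 290 [153, 152, 150, 151, 150, 149, 149, 150, 151, 150, 150, 153, 150, 150, 151, 150, 149, 152, 149, 148, 149, 148, 147, 152, 148, 149, 146, 148, 145, 148]
148 290 [152, 153, 154, 149, 152, 149, 148, 131, 92, 79, 64, 74, 140, 194, 200, 185, 163, 138, 108, 66, 60, 63, 70, 82, 81, 89, 122, 127, 127, 139]
154 290 [251, 251, 247, 245, 214, 208, 210, 205, 187, 159, 61, 81, 149, 156, 158, 156, 157, 207, 226, 134, 66, 84, 113, 145, 155, 160, 160, 160, 163, 161]
160 290 [251, 251, 252, 252, 251, 252, 251, 252, 252, 253, 142, 63, 100, 149, 159, 158, 155, 187, 226, 191, 161, 162, 163, 162, 159, 159, 162, 158, 159, 158]
166 290 [218, 223, 224, 226, 227, 233, 240, 244, 238, 105, 69, 64, 126, 157, 158, 152, 155, 182, 225, 211, 161, 162, 160, 159, 160, 158, 160, 161, 160, 160]
172 290 [211, 211, 212, 208, 170, 182, 183, 184, 174, 102, 67, 63, 106, 157, 159, 153, 153, 169, 225, 204, 99, 93, 97, 102, 115, 127, 135, 146, 154, 158]
178 290 [185, 185, 208, 234, 241, 242, 243, 242, 242, 242, 225, 59, 94, 152, 161, 155, 153, 158, 220, 222, 121, 95, 94, 97, 95, 94, 95, 96, 99, 96]
184 290 [93, 142, 169, 170, 177, 229, 214, 140, 146, 153, 186, 64, 71, 139, 157, 157, 156, 156, 215, 226, 161, 147, 172, 238, 242, 236, 200, 177, 126, 106]
190 290 [88, 132, 163, 162, 151, 148, 199, 186, 184, 165, 164, 78, 68, 147, 153, 156, 154, 157, 200, 229, 203, 215, 240, 220, 168, 193, 204, 208, 216, 220]
196 290 [61, 98, 127, 148, 147, 131, 142, 145, 151, 153, 155, 157, 169, 175, 178, 183, 190, 193, 199, 201, 204, 207, 205, 190, 158, 160, 160, 159, 161, 158]
```

The bar stands nearly vertical in the beaker (foot strip at u 311–313, from v 148 down to the rim at 193). Next is the marker.

>>> {"name": "move_arm", "arguments": {"moves": [-0.035,0,0,0.01,0.034,-0.07,0,0,0.02,0.034,-0.105,0,0,0.04,0.034,-0.14,0,-0.01,0.06,0.034,-0.17,-0.004,-0.04,0.069,0.034,-0.188,-0.004,-0.075,0.069,0.034,-0.188,-0.004,-0.11,0.069,0.034,-0.188,-0.004,-0.145,0.069,0.034,-0.188,-0.004,-0.17,0.069,0.034,-0.188,-0.004,-0.17,0.069,0.034,-0.188,-0.004,-0.17,0.069,0.034]}}

```text
clock: 22.37
tcp_pos: [0.4744, 0.1454, 0.1158]
orientation: [-0.002, 0.722, 0.692, -0.002]
wrist_force: [-0.5, 0.6, 0.5]
finger_gap: 0.034
grip_force: 0.0
```

```bash
python3 - <<'E'
from h import *
s=env.get_state();T=s['tcp_pos'];q=s['orientation'];print(T,'close deg',2*np.degrees(np.arctan2(q[2],q[1]))-90)
c=grab('wrist','w3.png'); t=grab('top','t9.png')
im=c['pixels'].min(2)
n,l,st,ce=cv2.connectedComponentsWithStats((im>140).astype('uint8'))
for i in range(1,n):
    if 100<st[i,4]<6000:
        P=onz(c,*ce[i],.008,True)
        if abs(P[0]-.475)<.03 and -.02<P[1]<.2:
            p=np.argwhere(l==i)[:,::-1];mu=p.mean(0);w=np.linalg.svd(p-mu,full_matrices=False)[2][0];k=(p-mu)@w
            print(st[i],P.round(4),*[onz(c,*(mu+w*x),.008,True).round(4) for x in(k.min(),k.max())])
# beaker in top picture now, and scraper in it
E
```

```text
[0.47444831 0.14537007 0.11579868] close deg -2.46099671454499
[ 323  231   14   89 1140] [0.4753 0.0762 0.008 ] [0.4767 0.1176 0.008 ] [0.4736 0.0242 0.008 ]
```

>>> {"name": "move_arm", "arguments": {"moves": [0.002,0,-0.035,0,0.034,0.002,0,-0.07,0,0.034,0.002,0,-0.095,0,0.034,0.002,0,-0.095,0,0.034,0.002,0,-0.095,0,0.034]}}

```text
clock: 22.88
tcp_pos: [0.4791, 0.1457, 0.0235]
orientation: [-0.0, 0.722, 0.692, -0.0]
wrist_force: [0.2, 0.1, 1.1]
finger_gap: 0.0341
grip_force: 0.0
```

```bash
python3 - <<'E'
from h import *
print(env.get_state()['tcp_pos'],env.get_state()['wrist_force']); print(env.get_state()['tcp_pos'])
E
```

```text
[0.47911247 0.14569694 0.02345993] [0.15675108 0.11405481 1.10460978]
[0.47911247 0.14569694 0.02345993]
```

>>> {"name": "move_arm", "arguments": {"moves": [-0.001,0,-0.008,0,0.034,-0.001,0,-0.0115,0,0.034,-0.001,0,-0.0115,0,0.034,-0.001,0,-0.0115,0,0.004,-0.001,0,-0.0115,0,0.004,-0.001,0,-0.0115,0,0.004,-0.001,0,-0.0115,0,0.004,-0.001,0,-0.0115,0,0.004,-0.001,0,-0.0115,0,0.004], "newtons": 20}}

```text
clock: 23.63
tcp_pos: [0.4786, 0.1458, 0.0122]
orientation: [0.0, 0.722, 0.692, 0.001]
wrist_force: [-1.2, 0.0, 6.0]
finger_gap: 0.0098
grip_force: 23.1
```

>>> {"name": "move_arm", "arguments": {"moves": [0,0,0.006,0,0.004,0.015,-0.02,0.006,-0.03,0.004,0.03,-0.04,0.006,-0.069,0.004,0.037,-0.0616,0.006,-0.069,0.004,0.037,-0.0616,0.004,-0.069,0.004,0.037,-0.0616,0.004,-0.069,0.004]}}

```text
clock: 24.13
tcp_pos: [0.515, 0.0832, 0.0152]
orientation: [-0.0, 0.746, 0.666, -0.0]
wrist_force: [-0.4, -0.5, -0.1]
finger_gap: 0.0101
grip_force: 22.4
```

>>> {"name": "move_arm", "arguments": {"moves": [-0.0005,-0.004,0,0,0.004,-0.0009,-0.008,0,0,0.004,-0.0009,-0.008,0,0,0.004]}}

```text
clock: 24.38
tcp_pos: [0.5132, 0.0761, 0.0152]
orientation: [-0.0, 0.745, 0.667, -0.0]
wrist_force: [-0.6, 0.0, -0.0]
finger_gap: 0.0096
grip_force: 22.4
```

>>> {"name": "move_arm", "arguments": {"moves": [-0.0003,-0.003,0,0,0.004,-0.0003,-0.003,0,0,0.004]}}

```text
clock: 24.55
tcp_pos: [0.5134, 0.0732, 0.0154]
orientation: [0.0, 0.745, 0.667, -0.0]
wrist_force: [-0.3, 0.2, -0.5]
finger_gap: 0.0094
grip_force: 22.4
```

>>> {"name": "move_arm", "arguments": {"moves": [-0.0003,-0.003,0,0,0.004,-0.0003,-0.003,0,0,0.004]}}

```text
clock: 24.72
tcp_pos: [0.5135, 0.0716, 0.0155]
orientation: [-0.001, 0.745, 0.667, 0.002]
wrist_force: [0.2, 5.9, 0.1]
finger_gap: 0.0098
grip_force: 22.4
```

>>> {"name": "move_arm", "arguments": {"moves": [-0.0003,-0.003,0,0,0.004,-0.0003,-0.003,0,0,0.004]}}

```text
clock: 24.88
tcp_pos: [0.5137, 0.0714, 0.0157]
orientation: [-0.003, 0.745, 0.667, 0.004]
wrist_force: [2.2, 16.5, 0.6]
finger_gap: 0.01
grip_force: 22.5
```

>>> {"name": "move_arm", "arguments": {"moves": [0.0001,0.0009,0.005,0,0.004,0.0001,0.0009,0.01,0,0.004,0,0.0002,0.015,0,0.004,0,-0.0004,0.0198,0,0.004,-0.0003,-0.0026,0.0295,0,0.004,-0.0006,-0.0056,0.039,0,0.004]}}

```text
clock: 25.38
tcp_pos: [0.5121, 0.0615, 0.0548]
orientation: [-0.0, 0.745, 0.667, -0.0]
wrist_force: [0.5, 1.7, -0.5]
finger_gap: 0.0097
grip_force: 21.3
```

```bash
cat > mk.py <<'E'
from h import *
import sys
s=env.get_state();T=s['tcp_pos'];print(T,s['wrist_force'],s['grip_force'])
c=grab('scene',sys.argv[1]+'.png');ey=np.array([.113,.9936,0])
g=c['pixels'].astype(int);b=load('s1')['pixels'].astype(int);p=proj(c,[T])[0].round(1);print('tcp px',p)
for th in range(0,100,15):
    a=np.radians(th);ax=-np.cos(a)*ey-[0,0,np.sin(a)];G=T-[0,0,.005];print(th,proj(c,[G+.02*ax,G+.06*ax,G+.117*ax]).round().tolist())
m=((g.min(2)>140)).astype('uint8');r=[int(p[0])-45,int(p[0])+75,int(p[1])-10,int(p[1])+95]
b0=load('p8')['pixels'].astype(int);d=(np.abs(g-b0).sum(2)>80)
mm=(m&d)[r[2]:r[3],r[0]:r[1]].astype('uint8')
n,l,st,ce=cv2.connectedComponentsWithStats(mm)
for i in range(1,n):
    if st[i,4]>25:
        q=np.argwhere(l==i)[:,::-1]+[r[0],r[2]];mu=q.mean(0);w=np.linalg.svd(q-mu,full_matrices=False)[2][0];k=(q-mu)@w;print('blob',st[i,4],(mu+w*k.min()).round(1),(mu+w*k.max()).round(1),'sd',np.std((q-mu)@[-w[1],w[0]]).round(1))
E
python3 mk.py m1
```

```text
[0.51214614 0.06154995 0.05484658] [ 0.51412061  1.69557561 -0.49636862] 21.31148010492325
tcp px [318.7 234.2]
0 [[327.0, 240.0], [345.0, 246.0], [373.0, 256.0]]
15 [[327.0, 242.0], [344.0, 253.0], [370.0, 270.0]]
30 [[326.0, 244.0], [341.0, 259.0], [364.0, 282.0]]
45 [[325.0, 246.0], [337.0, 264.0], [354.0, 290.0]]
60 [[323.0, 247.0], [331.0, 266.0], [343.0, 294.0]]
75 [[321.0, 247.0], [325.0, 267.0], [331.0, 294.0]]
90 [[319.0, 246.0], [319.0, 265.0], [319.0, 290.0]]
blob 26 [320.4 230. ] [320. 240.] sd 0.7
blob 260 [327.1 243.9] [361.5 270. ] sd 1.8
```

>>> {"name": "move_arm", "arguments": {"moves": [-0.0006,-0.0055,0.0105,0,0.004,-0.0013,-0.0112,0.0209,0,0.004,-0.002,-0.018,0.0306,0,0.004,-0.0029,-0.0256,0.0395,0,0.004,-0.0039,-0.0343,0.0476,0,0.004,-0.005,-0.0436,0.0547,0,0.004]}}

```text
clock: 25.93
tcp_pos: [0.5077, 0.0168, 0.1103]
orientation: [0.0, 0.746, 0.666, 0.0]
wrist_force: [0.6, 2.2, 0.7]
finger_gap: 0.0098
grip_force: 19.4
```

```bash
python3 mk.py m2
```

```text
[0.50766276 0.01676087 0.11025318] [0.60445114 2.20084014 0.69583074] 19.444443583488464
tcp px [339.2 212.6]
0 [[349.0, 218.0], [368.0, 224.0], [399.0, 233.0]]
15 [[348.0, 221.0], [367.0, 232.0], [395.0, 249.0]]
30 [[347.0, 223.0], [364.0, 239.0], [388.0, 262.0]]
45 [[346.0, 225.0], [359.0, 244.0], [378.0, 272.0]]
60 [[344.0, 226.0], [353.0, 247.0], [365.0, 276.0]]
75 [[341.0, 226.0], [346.0, 247.0], [352.0, 277.0]]
90 [[339.0, 226.0], [339.0, 246.0], [338.0, 273.0]]
blob 37 [341.4 205. ] [340.9 218. ] sd 0.8
blob 293 [341.6 225.7] [363.6 267.7] sd 1.8
```

>>> {"name": "move_arm", "arguments": {"moves": [-0.0012,-0.0105,0.0052,0,0.004,-0.0024,-0.0211,0.0101,0,0.004,-0.0036,-0.0321,0.014,0,0.004,-0.0049,-0.0435,0.0166,0,0.004,-0.0063,-0.055,0.018,0,0.004,-0.0063,-0.055,0.018,0,0.004]}}

```text
clock: 26.48
tcp_pos: [0.5011, -0.0394, 0.1272]
orientation: [0.0, 0.746, 0.665, -0.0]
wrist_force: [-0.2, 1.1, 0.4]
finger_gap: 0.0092
grip_force: 19.4
```

```bash
python3 mk.py m3
```

```text
[ 0.50108803 -0.03941844  0.12718708] [-0.2389809   1.1119064   0.44041448] 19.438002125825733
tcp px [367.2 211.5]
0 [[377.0, 217.0], [399.0, 224.0], [433.0, 233.0]]
15 [[377.0, 220.0], [398.0, 232.0], [429.0, 251.0]]
30 [[376.0, 222.0], [394.0, 239.0], [420.0, 264.0]]
45 [[374.0, 224.0], [388.0, 244.0], [408.0, 274.0]]
60 [[372.0, 225.0], [381.0, 247.0], [394.0, 279.0]]
75 [[369.0, 226.0], [373.0, 248.0], [379.0, 279.0]]
90 [[367.0, 225.0], [366.0, 246.0], [364.0, 275.0]]
blob 252 [361.7 225.1] [364.8 267.8] sd 1.8
```

```bash
python3 - <<'E'
from h import *
T=env.get_state()['tcp_pos'];c=load('m3');ex=np.array([.9936,-.113,0]);ey=np.array([.113,.9936,0])
for u,v in((361.7,225.1),(363.2,246),(364.8,267.8),(367.2,211.5)):
    o,d=ray(c,u,v);k=((T-.004*ex-o)@ex)/(d@ex);P=o+k*d;print(u,v,'along',((P-T)@ey).round(4),'dz',(P-T)[2].round(4))
g=c['pixels'].min(2).astype(int)
for v in range(196,232,4): print(v,g[v,345:385].tolist())
E
```

```text
361.7 225.1 along 0.0061 dz -0.0249
363.2 246 along 0.0013 dz -0.0628
364.8 267.8 along -0.0038 dz -0.1036
367.2 211.5 along -0.0034 dz 0.0024
196 [147, 144, 146, 149, 146, 137, 126, 101, 96, 97, 94, 87, 61, 56, 52, 52, 53, 63, 63, 65, 63, 57, 57, 57, 61, 63, 61, 59, 67, 86, 111, 156, 192, 194, 192, 197, 198, 206, 204, 206]
200 [140, 142, 141, 141, 143, 142, 140, 144, 142, 141, 135, 109, 73, 56, 52, 55, 56, 55, 56, 52, 52, 55, 72, 102, 140, 167, 161, 102, 56, 58, 99, 147, 149, 144, 144, 144, 146, 145, 143, 150]
204 [139, 138, 140, 140, 140, 138, 143, 137, 139, 141, 118, 67, 49, 50, 52, 53, 54, 52, 56, 57, 55, 66, 83, 113, 141, 167, 157, 88, 47, 63, 114, 159, 142, 139, 142, 143, 142, 142, 143, 146]
208 [52, 51, 60, 62, 62, 68, 80, 96, 104, 108, 112, 98, 57, 46, 52, 54, 58, 56, 56, 54, 57, 67, 89, 119, 146, 165, 136, 75, 51, 71, 127, 167, 149, 138, 141, 142, 137, 143, 140, 144]
212 [52, 54, 55, 53, 54, 51, 48, 53, 49, 54, 52, 50, 48, 47, 52, 53, 52, 55, 52, 58, 62, 72, 92, 129, 152, 168, 137, 72, 52, 74, 133, 164, 147, 137, 141, 139, 136, 136, 137, 137]
216 [50, 51, 53, 54, 55, 51, 53, 52, 53, 54, 52, 52, 54, 83, 98, 95, 84, 77, 67, 60, 63, 74, 101, 133, 153, 162, 124, 92, 95, 117, 157, 175, 182, 184, 177, 179, 179, 184, 187, 196]
220 [51, 52, 54, 50, 55, 53, 52, 55, 55, 54, 54, 54, 49, 47, 45, 49, 51, 53, 65, 106, 175, 216, 209, 174, 134, 141, 182, 242, 252, 254, 253, 250, 237, 206, 219, 246, 251, 253, 254, 247]
224 [51, 51, 52, 49, 53, 48, 56, 51, 51, 52, 54, 52, 52, 48, 48, 50, 52, 62, 85, 137, 205, 243, 249, 249, 250, 250, 250, 251, 250, 251, 251, 252, 252, 252, 252, 252, 252, 253, 253, 253]
228 [49, 50, 50, 52, 48, 50, 52, 52, 55, 53, 52, 51, 69, 108, 157, 186, 213, 230, 234, 223, 174, 168, 181, 182, 184, 181, 181, 183, 185, 189, 189, 186, 189, 189, 193, 193, 195, 195, 197, 197]
```

>>> {"name": "move_arm", "arguments": {"moves": [0,0,0,0,0.004,0,0,0,0,0.004,0,0.003,0.03,0,0.004,0,0.006,0.065,0,0.004,0,0.01,0.1,0,0.004,0,0.02,0.13,0,0.004,0,0.05,0.145,0,0.004,0,0.08,0.145,0,0.004,0,0.08,0.145,0,0.004,0,0.08,0.145,0,0.004], "newtons": 40}}

```text
clock: 27.37
tcp_pos: [0.5009, 0.0444, 0.272]
orientation: [0.0, 0.744, 0.668, -0.0]
wrist_force: [-0.7, 0.0, -0.1]
finger_gap: 0.0084
grip_force: 39.0
```

```bash
python3 - <<'E'
from h import *
s=env.get_state();print(s['tcp_pos'],s['grip_force'],s['finger_gap'])
c=grab('scene','m4.png');t=grab('top','t10.png');t9=load('t9')
f=lambda im,r,sz:cv2.resize(im[r[1]:r[3],r[0]:r[2]],sz,interpolation=cv2.INTER_CUBIC)
A=f(c['pixels'],(280,80,400,240),(390,520));B=f(t9['pixels'],(290,150,345,205),(260,260));C=f(t['pixels'],(290,150,345,205),(260,260))
cv2.imwrite('pics/v.png',np.hstack([A,np.vstack([B,C])])[:,:,::-1])
E
```

```text
[0.50094832 0.04438347 0.2719757 ] 38.99383371332078 0.008383008100705365
```

View pics/v.png

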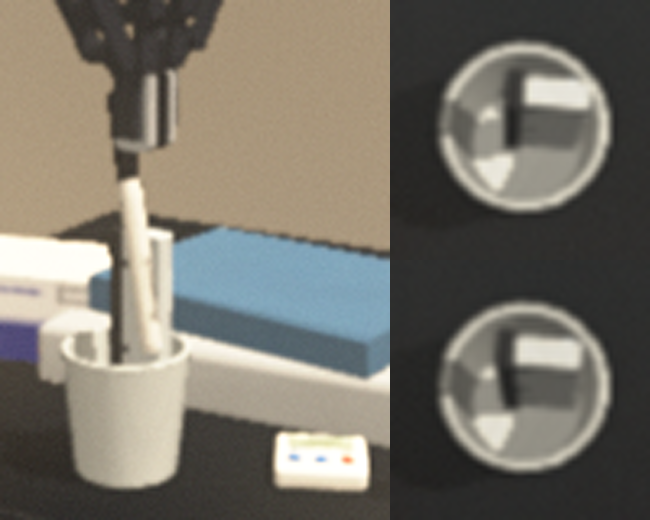

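The marker hangs from the gripper at a slight lean (crop (130,180)–(155,350)). The bar stands in the beaker, its top end at top-view pixel ≈ (323,169), leaving the near (−x) half of the beaker free.

```bash
python3 - <<'E'
from h import *
t=load('t10');c=load('m4')
f=lambda x,y:(290+(x-390)*55/260,150+(y-260)*55/260)
for n,x,y,z in(('bar tl',513,337,.17),('tr',580,337,.17),('bl',513,365,.17),('br',580,365,.17),('rim',525,387,.09)): print(n,onz(t,*f(x,y),z).round(4))
T=env.get_state()['tcp_pos'];ex=np.array([.9936,-.113,0]);ey=np.array([.113,.9936,0])
f2=lambda x,y:(280+x/3.25,80+y/3.25)
for x,y in((128,160),(133,195),(145,270),(154,350)):
    o,d=ray(c,*f2(x,y));k=((T-.002*ex-o)@ex)/(d@ex);P=o+k*d;print('marker along',((P-T)@ey).round(4),'dz',(P-T)[2].round(4))
E
```

```text
bar tl [0.6719 0.1561 0.17  ]
tr [0.6713 0.1238 0.17  ]
bl [0.6583 0.1564 0.17  ]
br [0.6577 0.1241 0.17  ]
rim [0.6585 0.1517 0.09  ]
marker along 0.0098 dz -0.0168
marker along 0.0065 dz -0.0345
marker along -0.0015 dz -0.0728
marker along -0.0078 dz -0.1155
```

The tool has to turn +90° so the fingers don't straddle toward the bar. I'll turn while moving over the beaker's near half.

>>> {"name": "move_arm", "arguments": {"moves": [0,0,0.01,0.12,0.004,0.01,0.01,0.02,0.24,0.004,0.02,0.02,0.02,0.36,0.004,0.03,0.03,0.02,0.48,0.004,0.04,0.04,0.02,0.6,0.004,0.05,0.05,0.02,0.72,0.004,0.06,0.06,0.02,0.84,0.004,0.07,0.07,0.02,0.96,0.004,0.085,0.08,0.02,1.08,0.004,0.1,0.09,0.02,1.2,0.004,0.115,0.1,0.02,1.32,0.004,0.125,0.107,0.02,1.44,0.004]}}

```text
clock: 28.47
tcp_pos: [0.6274, 0.1492, 0.2906]
orientation: [-0.001, 0.119, 0.993, -0.0]
wrist_force: [-0.2, -0.1, -0.6]
finger_gap: 0.008
grip_force: 39.0
```

>>> {"name": "move_arm", "arguments": {"moves": [0.008,0.0016,0,0.12,0.004,0.008,0.0016,0,0.131,0.004,0.008,0.0016,0,0.131,0.004,0.008,0.0016,0,0.131,0.004]}}

```text
clock: 28.8
tcp_pos: [0.6338, 0.1505, 0.2914]
orientation: [-0.001, 0.058, 0.998, -0.0]
wrist_force: [0.5, -0.5, 0.6]
finger_gap: 0.008
grip_force: 39.0
```

```bash
python3 - <<'E'
from h import *
s=env.get_state();T=s['tcp_pos'];q=s['orientation'];print(T,'close deg',2*np.degrees(np.arctan2(q[2],q[1]))-90,s['grip_force'])
c=grab('scene','m5.png');g=c['pixels'].min(2).astype(int);print('tcp',proj(c,[T]).round(1))
a=proj(c,[T-[0,0,.12]])[0];print('tip pred',a, proj(c,[T+[.01,0,-.12],T+[-.01,0,-.12],[.642,.152,.09]]).round(1).tolist())
u0=int(a[0])-16
for v in range(int(proj(c,[T])[0][1]),int(a[1])+10,6): print(v,u0,g[v,u0:u0+34].tolist())
E
```

```text
[0.63379092 0.15050268 0.29140329] close deg 83.3680815524962 39.04788688902045
tcp [[312.7  92.8]]
tip pred [312.99244472 151.8303609 ] [[315.5, 150.8], [310.4, 152.9], [314.6, 187.4]]
92 296 [124, 122, 122, 123, 124, 124, 123, 110, 79, 55, 43, 44, 42, 44, 45, 73, 111, 124, 115, 82, 51, 49, 48, 50, 51, 57, 83, 114, 121, 122, 122, 123, 123, 122]
98 296 [122, 122, 122, 124, 124, 125, 122, 125, 122, 104, 61, 41, 44, 43, 44, 70, 103, 121, 126, 124, 122, 119, 115, 113, 118, 124, 121, 122, 123, 125, 127, 121, 123, 125]
104 296 [126, 124, 125, 123, 125, 123, 125, 125, 127, 122, 104, 61, 39, 47, 45, 56, 87, 117, 126, 123, 122, 123, 125, 122, 125, 124, 123, 124, 127, 122, 124, 120, 122, 126]
110 296 [123, 123, 124, 123, 125, 127, 125, 125, 125, 126, 117, 119, 150, 177, 204, 217, 206, 145, 121, 123, 121, 124, 123, 121, 121, 125, 124, 123, 125, 123, 125, 122, 124, 125]
116 296 [128, 127, 124, 126, 125, 130, 123, 123, 127, 125, 122, 119, 121, 151, 181, 206, 215, 204, 146, 125, 121, 123, 126, 126, 126, 123, 125, 124, 124, 126, 125, 123, 125, 124]
122 296 [126, 126, 125, 128, 125, 123, 128, 126, 
[... 467 characters left out ...]
 126, 123, 127, 124]
140 296 [126, 129, 128, 128, 130, 123, 126, 129, 127, 130, 129, 128, 127, 128, 130, 137, 158, 177, 198, 208, 194, 143, 127, 125, 131, 127, 129, 126, 128, 126, 125, 127, 128, 126]
146 296 [126, 128, 128, 128, 125, 129, 125, 126, 128, 128, 128, 125, 120, 110, 102, 107, 141, 165, 183, 202, 192, 132, 73, 57, 59, 64, 72, 71, 72, 76, 76, 81, 88, 103]
152 296 [93, 80, 71, 58, 56, 55, 57, 58, 56, 56, 57, 58, 55, 57, 61, 60, 63, 68, 66, 62, 67, 101, 144, 157, 164, 180, 191, 202, 213, 228, 235, 239, 242, 244]
158 296 [246, 246, 247, 247, 247, 247, 247, 247, 247, 246, 246, 246, 246, 247, 246, 246, 239, 180, 85, 57, 63, 95, 136, 145, 144, 146, 146, 143, 140, 141, 146, 146, 163, 191]
```

>>> {"name": "move_arm", "arguments": {"moves": [0,0.002,-0.03,0,0.004,0,0.002,-0.06,0,0.004,0,0.002,-0.085,0,0.004,0,0.002,-0.1,0,0.004,0,0.002,-0.112,0,0.004,0,0.002,-0.12,0,0.004,0,0.002,-0.12,0,0.004]}}

```text
clock: 29.43
tcp_pos: [0.6327, 0.153, 0.1703]
orientation: [-0.002, 0.057, 0.998, -0.0]
wrist_force: [-0.2, -0.1, 0.2]
finger_gap: 0.0083
grip_force: 39.0
```

>>> {"name": "move_arm", "arguments": {"moves": [0,0,-0.01,0,0.004,0,0,-0.02,0,0.004,0,0,-0.028,0,0.004,0,0,-0.028,0,0.004]}}

```text
clock: 29.77
tcp_pos: [0.6331, 0.1533, 0.142]
orientation: [-0.001, 0.056, 0.998, -0.0]
wrist_force: [-0.7, 0.3, -0.7]
finger_gap: 0.0082
grip_force: 39.0
```

```bash
python3 - <<'E'
from h import *
s=env.get_state();print(s['tcp_pos'],s['wrist_force'])
c=grab('scene','m6.png');t=grab('top','t11.png')
a=c['pixels'].astype(int);b=load('p8')['pixels'].astype(int)
# beaker moved? compare lower beaker outline
for v in(205,220): print([int(x) for x in a[v,296:304].mean(1)],[int(x) for x in b[v,296:304].mean(1)],[int(x) for x in a[v,332:340].mean(1)],[int(x) for x in b[v,332:340].mean(1)])
E
```

```text
[0.63314434 0.15332743 0.14198117] [-0.70381459  0.34132733 -0.67750985]
[58, 58, 57, 58, 74, 109, 136, 140] [57, 59, 56, 57, 77, 113, 133, 143] [205, 205, 203, 187, 148, 117, 116, 121] [203, 206, 200, 184, 149, 115, 113, 119]
[45, 43, 44, 43, 39, 47, 78, 121] [49, 43, 44, 44, 42, 50, 77, 124] [203, 193, 147, 77, 54, 55, 58, 54] [203, 190, 147, 81, 52, 56, 54, 53]
```

>>> {"name": "move_arm", "arguments": {"moves": [0,0,-0.008,0,0.004,0,0,-0.012,0,0.004,0,0,-0.012,0,0.004]}}

```text
clock: 30.12
tcp_pos: [0.6338, 0.1535, 0.1309]
orientation: [-0.001, 0.056, 0.998, -0.0]
wrist_force: [0.2, -0.2, -0.6]
finger_gap: 0.0084
grip_force: 38.9
```

>>> {"name": "move_arm", "arguments": {"moves": [0,0,0,0,0.014,0,0,0,0,0.02,0,0,0,0,0.03,0,0,0,0,0.03,0,0,0,0,0.03,0,0,0.03,0,0.03,0,0,0.065,0,0.03,0,0,0.1,0,0.03,0,0,0.13,0,0.03,-0.03,-0.02,0.15,0,0.03,-0.07,-0.04,0.15,0,0.03,-0.1,-0.06,0.15,0,0.03]}}

```text
clock: 31.12
tcp_pos: [0.534, 0.0934, 0.2834]
orientation: [0.002, 0.055, 0.998, 0.0]
wrist_force: [0.0, -0.5, 0.3]
finger_gap: 0.0303
grip_force: 0.0
```

>>> {"name": "move_arm", "arguments": {"moves": [-0.02,-0.03,0,0,0.03,-0.05,-0.055,0,0,0.03,-0.07,-0.08,0,0,0.03,-0.09,-0.11,0,0,0.03,-0.09,-0.14,0,0,0.03,-0.09,-0.14,0,0,0.03,-0.09,-0.14,0,0,0.03]}}

```text
clock: 31.7
tcp_pos: [0.444, -0.0478, 0.2825]
orientation: [0.001, 0.058, 0.998, 0.0]
wrist_force: [0.3, 0.9, -0.0]
finger_gap: 0.0302
grip_force: 0.0
```

```bash
python3 - <<'E'
from h import *
s=env.get_state();print(s['clock'],s['tcp_pos'],s['wrist_force'])
c=grab('scene','m7.png');t=grab('top','t12.png')
g=c['pixels'].min(2).astype(int)
for v in range(136,200,5): print(v,296,g[v,296:344:2].tolist())
h=t['pixels'].min(2).astype(int)
for v in range(156,200,3): print(v,296,h[v,296:344:2].tolist())
E
```

```text
31.7 [ 0.44400532 -0.04781201  0.2824916 ] [ 0.3286358   0.87286242 -0.01183271]
136 296 [127, 131, 125, 127, 128, 126, 127, 126, 128, 125, 129, 126, 127, 124, 126, 123, 126, 126, 126, 124, 128, 125, 127, 125]
141 296 [129, 130, 130, 131, 125, 130, 128, 129, 128, 127, 127, 130, 128, 128, 124, 127, 128, 129, 127, 129, 128, 129, 126, 125]
146 296 [128, 129, 126, 124, 126, 126, 121, 99, 69, 63, 58, 58, 59, 70, 75, 76, 93, 110, 109, 116, 127, 126, 125, 127]
151 296 [111, 100, 67, 58, 60, 62, 56, 63, 59, 56, 68, 171, 222, 241, 243, 245, 236, 199, 156, 55, 54, 61, 70, 93]
156 296 [247, 248, 248, 248, 248, 247, 247, 245, 222, 53, 63, 138, 146, 148, 145, 145, 164, 207, 197, 132, 132, 131, 132, 133]
161 296 [247, 247, 248, 248, 249, 248, 248, 248, 246, 124, 59, 86, 133, 149, 144, 141, 164, 206, 200, 132, 133, 132, 132, 128]
166 296 [211, 212, 222, 230, 235, 224, 98, 92, 97, 68, 64, 138, 146, 146, 143, 142, 167, 204, 207, 131, 131, 132, 133, 129]
171 296 [189, 154, 177, 181, 184, 153, 52, 62, 88, 65, 61, 140, 147, 147, 143, 143, 166, 205, 189, 95, 107, 114, 123, 126]
176 296 [197, 212, 228, 23
[... 1594 characters left out ...]
175, 92, 43, 44, 45]
183 296 [36, 36, 46, 151, 154, 124, 177, 211, 208, 210, 154, 142, 142, 139, 140, 140, 140, 115, 140, 155, 43, 44, 45, 43]
186 296 [36, 36, 35, 60, 169, 148, 160, 217, 218, 206, 137, 114, 126, 140, 139, 140, 131, 141, 170, 55, 43, 44, 43, 46]
189 296 [36, 35, 35, 34, 50, 138, 173, 126, 133, 141, 127, 56, 88, 136, 138, 141, 171, 135, 47, 42, 45, 44, 43, 43]
192 296 [35, 35, 34, 35, 35, 33, 47, 83, 112, 120, 115, 89, 107, 169, 184, 135, 54, 41, 44, 44, 42, 44, 42, 42]
195 296 [34, 32, 35, 34, 34, 35, 35, 36, 34, 37, 45, 47, 42, 41, 42, 42, 43, 43, 42, 43, 43, 43, 43, 43]
198 296 [37, 36, 37, 38, 42, 42, 42, 41, 42, 42, 43, 44, 43, 44, 44, 44, 42, 42, 43, 42, 42, 44, 42, 44]
```

Both stand inside the upright, unmoved beaker: the marker's cap is at scene (310,166–186), and the bar's top is at v≈149. The arm is clear, so I'm handing in.

```bash
python3 - <<'E'
from workcell import env
print(env.hand_in())
E
```

```text
the job is handed in; nothing more can be done
None
```

I handed the job in after about 32 s of the 61 s allowed; in the last images the three tubes lie flat in the gutter, the scraper and marker stand in the upright, unmoved beaker, and I saw no sign of the timer, bottle or tape moving, though no verdict came back.

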